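Punch a divider panel and file it in the rack

ROBOT

A 6-joint arm with a two-finger parallel gripper is mounted at the origin on a cart in front of the work surface, level with it; the furniture and walls round the work are solid. World frame = base frame: x ahead of the robot, y to its left, z up, the work surface at z = 0. Lengths are in m, angles in degrees, forces in N, time in s.
With the tool pointing down it reaches from about 0.35 to 0.875 m from the base axis. Payload 4.2 kg.
Tool frame: the origin (TCP) lies midway between the tips of the shut fingers; the grasp point (between the pads) lies 19 mm behind it (hold_point_z is the z of the grasp point in the tool frame, in m); z points along the fingers, y is the direction in which the jaws open and shut (so a half turn about z gives the same grasp; the last joint's range is limited). The gripper opens to 87 mm and grips with 3 to 60 N. Pads are 19 mm wide; open, the fingers measure 117 mm over their backs; the gripper's body (75 mm by 190 mm) begins 51 mm behind the grasp point.
Start: joints at [91.65, 22.042, 0.453, 0, -68.411, -14.817], TCP at [0.142, 0.609, 0.223] pointing down, gripper open.
Joint ranges: [-179.83, 179.83], [-69.29, 118.12], [-61.27, 80.66], [-181.25, 117.63], [-171.15, -9.14], [-177.46, 177.46]. Speed limits (degrees/s): [159.86, 159.86, 180, 180, 180, 180].

INTERFACE

Orientations are given as a 3x3 rotation matrix whose columns are the frame's x, y, z axes.
In Python, from station import * gives the robot as it stands. The module is installed in compiled form; this text tells all that it offers.
- The arm moves only by the tool jog_arm, never from a script. Its argument "moves" is a list of rows, each a list of 7 numbers: the closure, from -1 (fully open) to 1 (shut), then the shift along the tool's x, y, z in m, then the turn, a rotation vector about the tool's x, y, z in rad. In form: [[gripper, x, y, z, wx, wy, wz], ...]. A call has exactly 10 rows; each row is the pose to reach, as a shift and turn from the pose commanded when the call began, along the tool's axes at that moment; what a row does not reach only later rows make up. A row lasts 1/12 s, in which the tool goes at most 41.7 mm and 7.16 degrees, less where a joint would pass 70% of its speed; a pose out of reach is approached as far as the arm can. A call with a gripper value outside its range is refused whole. The fingers move at their own pace and stop on an object; the grip force is fixed at half the most. Time passes only in rows, so rows that repeat a pose let the fingers close, or fill a call up. It gives the time, the measured TCP pose, the force and the opening at its end, in the units of the state.
- sense(): the state, without advancing time (a new reading comes with each control period).
- capture(name): name is "scene" or "top"; returns a dict with "frame" (384x512x3 uint8, red, green, blue), "fov_y" (degrees; the focal length in pixels is half the picture's height over the tangent of half this angle, whatever the lens; pixels are square), "cx", "cy" (the principal point, pixels), "world_from_camera" (4x4, takes a point from camera to world coordinates). Camera axes: x right, y down, z forward; pixel columns grow to the right and rows downward; lengths in m; the calibration is good to about 2 mm. A picture is of the moment at which its call begins. There is no depth.
- finish_job(): hands the job in, once; it reports no verdict.
The state is a dict: "time_s": time; "joints": joint angles; "joint_velocities": joint speeds; "effort": joint torques, N m; "tcp_pos": TCP position; "ee_rot": TCP orientation; "wrist_force": force on the tool from outside, world axes, zero at the start; "moment": the same for the moment, N m; "gripper_width": opening from 0.0 (shut) to 1.0 (fully open).
Only numpy, scipy, OpenCV 4.12 (cv2) and the standard library are available. Lean on these libraries where they do the work, as an engineer would, in place of code of your own. Each camera call takes 0.05 s, during which the arm holds its last target.

TASK

Take the taller of the two divider panels out of the wooden stand, stand it fully down in the throat of the desk punch and let go of it, then push the punch's sprung lever down through its whole stroke and let it come back up. Then take the panel out and push it fully home, upright and centred, in the empty spring clip of the rack, and let go. Leave the shorter panel in its groove and do not shove the desk things about.

Things in the scene. Friction and masses are not known exactly. Their poses are not given: they have to be found in the camera images.
- tall_panel: the panel to punch: brown cardboard board 5 mm thick (local x), 100 mm wide (local y), 120 mm tall in all (local z), lower edge rounded, black grip rail 10 mm thick and 16 mm high along the whole top edge; loose, about 0.12 kg. Origin: centre of the lower edge. Grip the rail across its thickness. It stands in either groove of the stand and may lean a little
- tall_panel_top (a point): centre of the top of the taller panel's rail, 120 mm above its lower edge
- short_panel: the other panel, to be left alone: the same but 90 mm tall in all. Origin: centre of the lower edge. In the other groove of the stand
- short_panel_top (a point): centre of the top of the shorter panel's rail, 90 mm above its lower edge
- stand: fixed light wooden stand, 112 x 116 mm and 42 mm high, with two parallel grooves 70 mm apart, at x = -35 and x = +35 mm in its frame, running along its y; each groove is 7 mm wide and 34 mm deep, its floor 8 mm above the desk. Origin: centre of the underside
- punch: fixed grey desk punch, 140 mm long (its x from -82 to +58 mm) and 140 mm wide over the lever. In its middle an upright throat, open at the top, running along its y: 9 mm wide (x), 108 mm long (y), floor 12 mm and walls 48 mm above the desk, with flared steel lips up to about 58 mm. Origin: centre of the throat, at desk height
- punch_throat (a point): centre of the throat's floor, 12 mm above the desk, where the middle of the panel's lower edge belongs
- lever (a joint): angle of the punch's sprung U-shaped lever, 0 = up, 0.32 = all the way down at its stop. It pivots about a line along the punch's y, at x = +48 mm and 55 mm above the desk, behind the throat; its arms pass the throat's ends 66 mm off the middle. A spring drives it back up: about 4 N at the bar to start it, about 11 N at the stop
- lever_press (a point): where to press: middle of the top of the lever's black cross bar (18 mm thick, 140 mm long, along the punch's y), in front of the throat. Up it is at x = -77 mm in the punch's frame and 102 mm above the desk; all the way down at about x = -84 mm and 60 mm above the desk
- rack: fixed darker wooden rack, 116 x 114 mm, with two clips along its y. The clip at x = -30 mm is empty; that at +30 mm holds a fixed 90 mm panel (top 100 mm above the desk). Each clip: on its +x side a wall 58 mm high, flared lip to 68 mm; on its -x side a sprung steel bar 38 mm above the desk with a flared lip to 60 mm. Pushing a panel past the bar takes up to 10 N. Origin: underside's centre
- rack_clip (a point): middle of the floor of the empty clip, 10 mm above the desk, where the middle of the panel's lower edge belongs, its faces square to the rack's x. The clip's fixed wall is 4 mm off on the +x side, so the spring may shift the panel 1.5 mm that way
- orange_tape: bystander: roll of tape lying flat, 100 mm across, 50 mm high; loose
- ink_pot: bystander: round pot, 61 mm across, 40 mm high; loose
- seal_stamp: bystander: round hand stamp with a loop handle, 46 mm across, 79 mm high; loose
- date_stamp: bystander: dark block stamp, 52 x 88 x 46 mm; loose
- stapler: bystander: office stapler, 34 x 144 x 44 mm; loose

How it is judged:
By the outcome, as a careful person would: the job done as asked, in the order asked, and still so for the second after the job is handed in, with the robot touching nothing.
It also fails if it takes over 67 s, if anything falls off the work surface, if the arm or the gripper's body presses on something with over 40 N, if the wrist force passes 120 N, or if a joint passes its speed limit or range.

## Working session

There is one attempt and no reset: what is moved stays moved. The work goes in short steps, Python scripts to look and compute and a tool call to move; the robot and the scene stay as the last step left them, time stands still between calls to the robot, and variables do not carry over. Pictures are saved under pics/ and viewed, and the job is handed in when it is done.

Besides the shell and the picture viewer there is one more tool, called after "Request:" as a command line: name --pt "numbers of a row" for each row, then --argument value for the rest. jog_arm: Moves the arm, as the interface text tells. Its arguments: {"type":"object","properties":{"moves":{"type":"array"}},"required":["moves"]}

```bash
mkdir -p pics
cat > h.py <<'E'
import numpy as np, cv2, json
from station import *
def cap(name,fn):
    c=capture(name); f=c["frame"]
    cv2.imwrite(f"pics/{fn}.png",cv2.cvtColor(f,cv2.COLOR_RGB2BGR))
    np.savez(f"pics/{fn}.npz",**{k:np.array(v) for k,v in c.items()})
    return c
def load(fn): return dict(np.load(f"pics/{fn}.npz"))
def foc(c): return c["frame"].shape[0]/2/np.tan(np.radians(float(c["fov_y"]))/2)
def proj(c,P):
    P=np.atleast_2d(P); T=np.linalg.inv(c["world_from_camera"]); q=P@T[:3,:3].T+T[:3,3]; f=foc(c)
    return np.c_[f*q[:,0]/q[:,2]+c["cx"], f*q[:,1]/q[:,2]+c["cy"]]
def onz(c,u,v,z):
    f=foc(c); T=c["world_from_camera"]; d=T[:3,:3]@np.array([(u-c["cx"])/f,(v-c["cy"])/f,1]); o=T[:3,3]
    return o+d*(z-o[2])/d[2]
E
python3 - <<'E'
from h import *
np.set_printoptions(precision=4,suppress=True)
s=sense()
for k,v in s.items(): print(k,np.array(v).tolist())
for n in("scene","top"):
    c=cap(n,n+"0"); print(n,c["fov_y"],c["cx"],c["cy"]);print(np.array(c["world_from_camera"]))
E
```

```text
time_s 0.0
joints [91.64827535210158, 22.09044893698483, 0.3808273953149687, -0.02860530888769017, -68.4120736067854, -14.815140534539374]
joint_velocities [0.12531261417301057, 0.025421943182423756, -0.07751433268950159, -0.021217691596695416, 0.022292248524196395, -0.02171715212842414]
effort [-0.00022245382751862053, -39.06654238700867, 18.740771412849426, 4.220224767923355, 0.010940420615952462, -0.0001942970175150549]
tcp_pos [0.14222853356136006, 0.6079859464758212, 0.22147105404719686]
ee_rot [[0.9736688457522097, -0.22796670029162722, -0.00040295124685064965], [-0.22796703675155125, -0.9736665065117984, -0.002136410968648897], [9.469042617407811e-05, 0.0021720164035966103, -0.9999976366864403]]
wrist_force [-0.5970138147182386, -0.11189970217148854, -0.05485365701369758]
moment [0.015536361468811447, 0.03979459481651459, -0.0031616243137044596]
gripper_width 1.0030308257942109
scene 46.94220248952094 254.30775644784836 185.85123660179855
[[ 0.8795 -0.2205  0.4217  0.0171]
 [-0.4755 -0.4388  0.7624 -0.644 ]
 [ 0.0169 -0.8711 -0.4908  0.672 ]
 [ 0.      0.      0.      1.    ]]
top 42.38271496400049 254.21451426734924 189.34144665682282
[[ 0.0075 -0.9956  0.0931  0.4132]
 [-1.     -0.0076 -0.0005  0.2488]
 [ 0.0012 -0.0931 -0.9957  1.2839]
 [ 0.      0.      0.      1.    ]]
```

```bash
python3 -c "
import cv2
for n in('scene0','top0'):
    i=cv2.imread(f'pics/{n}.png'); cv2.imwrite(f'pics/{n}b.png',cv2.resize(i,(800,600),interpolation=cv2.INTER_CUBIC))"
```

```text
(no output)
```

View pics/scene0b.png

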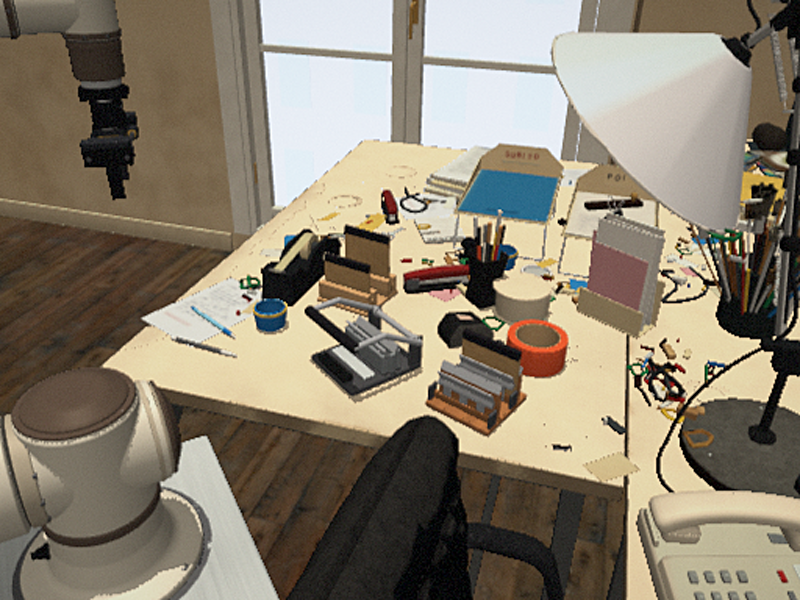

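View pics/top0b.png

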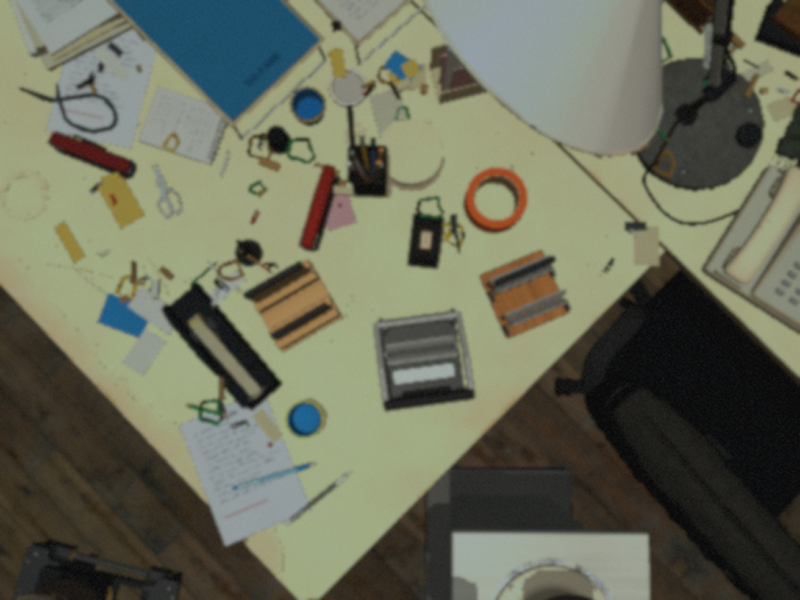

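The tall panel is the farther one in the stand: at about (280,285) in the top view and (368,255) in the scene view, both at 800 px. I'll crop in for measurement.

```bash
cat >> h.py <<'E'
def crop(fn,out,x0,y0,w,h,s,pts=None):
    i=cv2.imread(f'pics/{fn}.png')[y0:y0+h,x0:x0+w]; i=cv2.resize(i,None,fx=s,fy=s,interpolation=cv2.INTER_CUBIC)
    if pts is not None:
        for poly,col in pts:
            q=((np.array(poly)-[x0,y0]+.5)*s).astype(int); cv2.polylines(i,[q.reshape(-1,1,2)],False,col,1,cv2.LINE_AA)
    else:
        for k in range(0,w,10): cv2.putText(i,str(x0+k),(k*s,8),0,.3,(0,0,255),1); cv2.line(i,(k*s,10),(k*s,14),(0,0,255),1)
        for k in range(0,h,10): cv2.putText(i,str(y0+k),(0,k*s+4),0,.3,(0,0,255),1); cv2.line(i,(20,k*s),(24,k*s),(0,0,255),1)
    cv2.imwrite(f'pics/{out}.png',i)
E
python3 - <<'E'
from h import *
crop('top0','t_a',150,155,75,75,8)
crop('top0','t_b',230,150,145,115,5)
E
```

```text
(no output)
```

View pics/t_a.png

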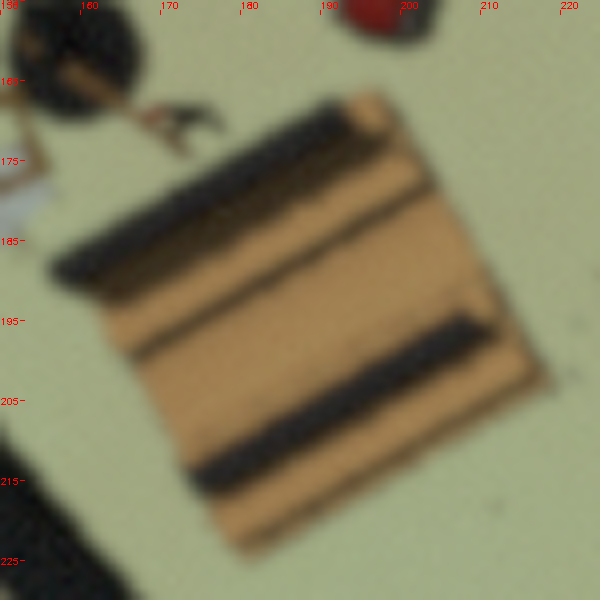

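View pics/t_b.png

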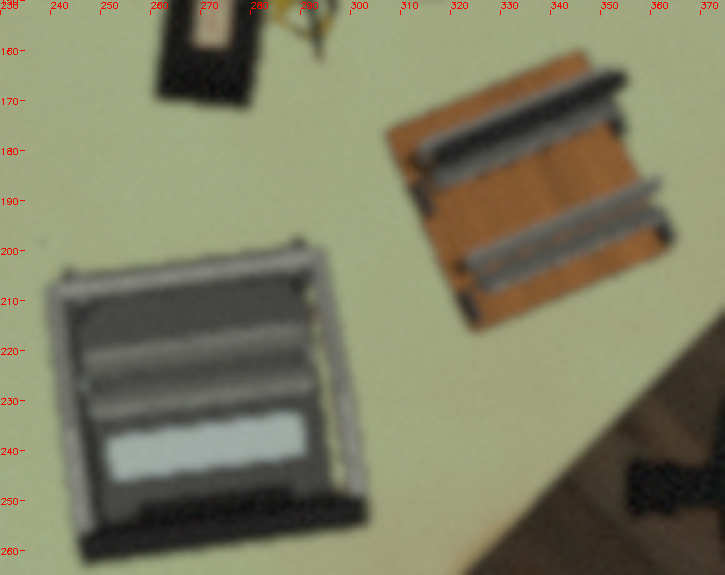

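```bash
cat > model.py <<'E'
from h import *
from scipy.optimize import least_squares
def W(p,P):
    P=np.atleast_2d(np.array(P,float)); c,s=np.cos(p[2]),np.sin(p[2])
    return np.c_[p[0]+c*P[:,0]-s*P[:,1],p[1]+s*P[:,0]+c*P[:,1],P[:,2]]
def box(x0,x1,y0,y1,z): return [[x0,y0,z],[x1,y0,z],[x1,y1,z],[x0,y1,z],[x0,y0,z]]
stand=[box(-.056,.056,-.058,.058,.042),box(-.056,.056,-.058,.058,0),[[-.035,-.058,.042],[-.035,.058,.042]],[[.035,-.058,.042],[.035,.058,.042]]]
def rail(x,h): return [box(x-.005,x+.005,-.05,.05,h),box(x-.005,x+.005,-.05,.05,h-.016)]
punch=[box(-.086,-.068,-.07,.07,.102),box(-.082,.058,-.055,.055,0),box(-.0045,.0045,-.054,.054,.048),box(-.0045,.0045,-.054,.054,.012)]
rack=[box(-.058,.058,-.057,.057,0),box(-.058,.058,-.057,.057,.01),[[-.026,-.05,.058],[-.026,.05,.058]],[[-.03,-.05,.01],[-.03,.05,.01]],box(.025,.035,-.05,.05,.1)]
def fit(obs,p0):
    # obs: list of (cam, local pt, (u,v))
    f=lambda p:np.concatenate([(proj(c,W(p,P))[0]-uv) for c,P,uv in obs])
    r=least_squares(f,p0); print("pose",r.x.round(4),np.degrees(r.x[2]).round(2),"res",r.fun.reshape(-1,2).round(1).tolist()); return r.x
def ov(fn,out,x0,y0,w,h,s,items):
    c=load(fn); L=[]
    for p,polys,col in items:
        for q in polys: L.append((proj(c,W(p,q)),col))
    crop(fn,out,x0,y0,w,h,s,L)
E
python3 - <<'E'
from model import *
t=load('top0')
A=lambda U,V:np.array([(U+.5)/8-.5+150,(V+.5)/8-.5+155]); B=lambda U,V:np.array([(U+.5)/5-.5+230,(V+.5)/5-.5+150])
print(onz(t,*A(330,320),.042), onz(t,*B(530,190),.01), onz(t,*B(200,400),.05))
ps=fit([(t,[.056,-.058,.042],A(385,92)),(t,[-.056,-.058,.042],A(537,368)),(t,[-.056,.058,.042],A(235,545))],[.5,.4,.5])
pr=fit([(t,[.058,.057,.0],B(385,132)),(t,[-.058,.057,0],B(475,330)),(t,[-.058,-.057,0],B(672,243)),(t,[.058,-.057,0],B(583,50))],[.5,.1,.4])
pp=fit([(t,[-.086,.07,.102],B(85,560)),(t,[-.086,-.07,.102],B(367,522))],[.45,.22,.1])
np.save('p0.npy',[ps,pr,pp])
G=(0,255,0);R=(0,0,255);Bc=(255,0,0)
ov('top0','o1',150,155,75,75,8,[(ps,stand,G),(ps,rail(.035,.12),R),(ps,rail(-.035,.09),Bc)])
ov('top0','o2',230,150,145,115,5,[(pp,punch,G),(pr,rack,R)])
ov('scene0','o3',190,135,155,150,5,[(pp,punch,G),(pr,rack,R),(ps,stand,G),(ps,rail(.035,.12),R),(ps,rail(-.035,.09),Bc)])
E
```

```text
[0.51493566 0.40754446 0.042     ] [0.53847466 0.03779418 0.01      ] [0.42847333 0.20917864 0.05      ]
pose [0.5174 0.4159 0.5162] 29.58 res [[-0.6, -2.9], [1.7, 1.2], [-1.2, 1.6]]
pose [0.5404 0.0368 0.4167] 23.87 res [[-0.3, -0.4], [-0.1, 0.8], [0.5, 0.7], [-0.1, -1.2]]
pose [0.4466 0.2102 0.1403] 8.04 res [[-1.1, 0.1], [1.1, -0.2]]
```

View pics/o1.png

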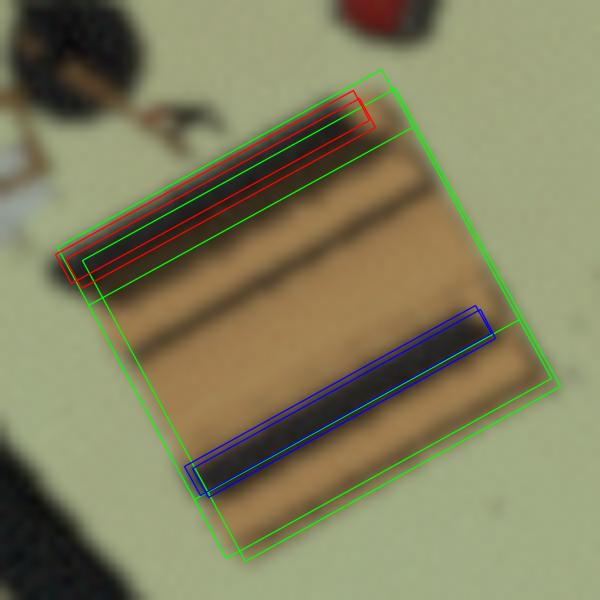

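View pics/o2.png

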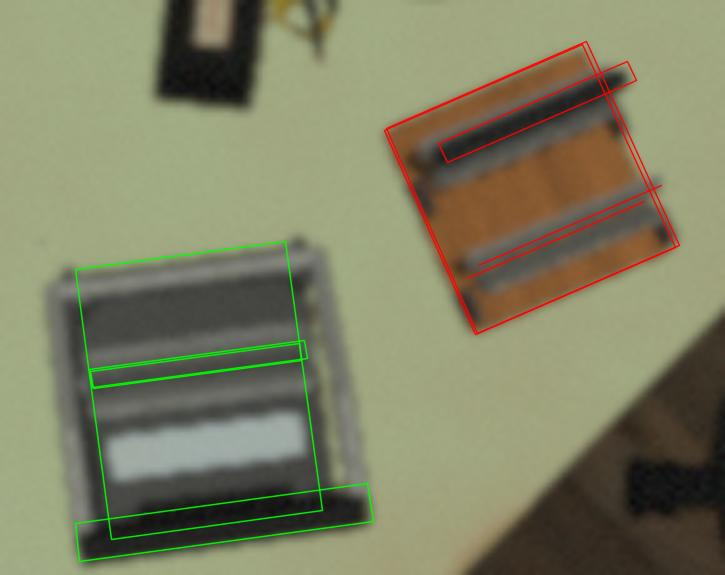

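View pics/o3.png

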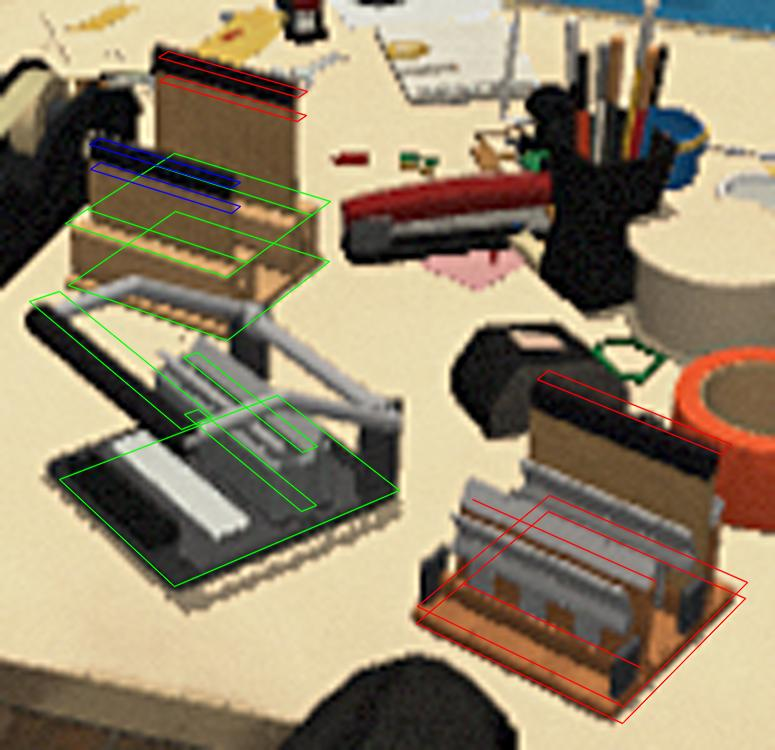

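Run:
```python
from h import *
crop('scene0','s_a',195,135,70,75,9)
crop('scene0','s_b',190,185,90,75,8)
crop('scene0','s_c',265,205,80,80,9)
```

```text
(no output)
```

View pics/s_a.png

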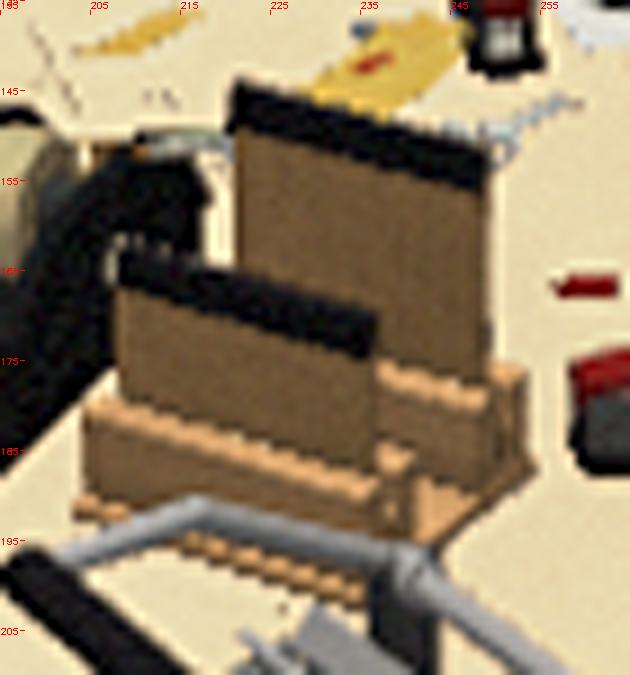

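View pics/s_b.png

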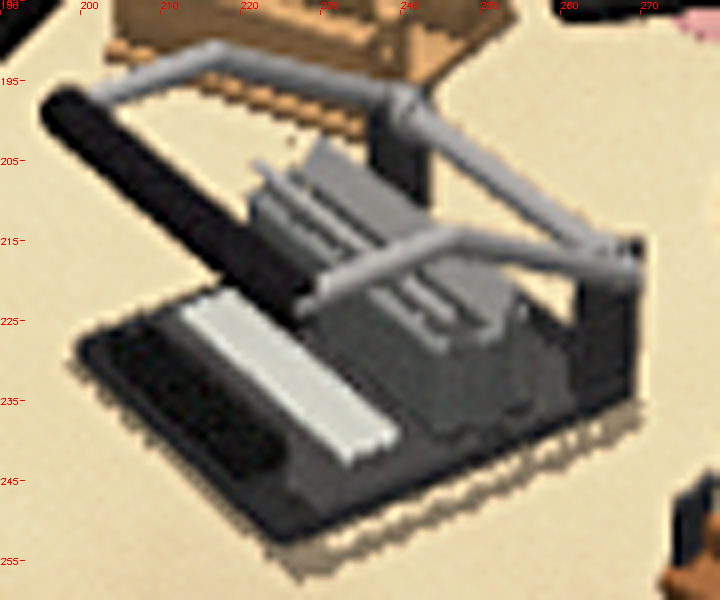

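View pics/s_c.png

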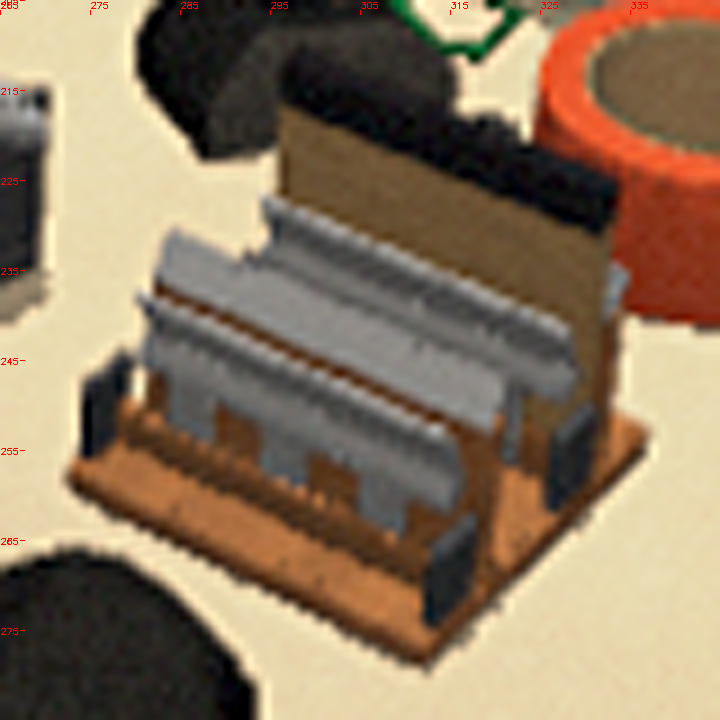

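```bash
cat > bundle.py <<'E'
from model import *
t=load('top0'); s=load('scene0')
def S(off,sc): return lambda U,V:np.array([(U+.5)/sc-.5+off[0],(V+.5)/sc-.5+off[1]])
A=S((150,155),8);B=S((230,150),5);sa=S((195,135),9);sb=S((190,185),8);sc=S((265,205),9)
obs=[ # obj, cam, local, uv
(0,0,[.056,-.058,.004],A(385,92)),(0,0,[-.056,-.058,.004],A(541,376)),(0,0,[-.056,.058,.004],A(240,552)),
(0,1,[-.056,.058,.008],sa(75,498)),(0,1,[.056,-.058,.008],sa(535,462)),
(1,0,[.058,.057,.01],B(385,132)),(1,0,[-.058,.057,.005],B(475,330)),(1,0,[-.058,-.057,.005],B(672,243)),(1,0,[.058,-.057,.005],B(583,50)),
(1,1,[-.058,.057,0],sc(70,490)),(1,1,[-.058,-.057,0],sc(428,670)),(1,1,[.058,-.057,0],sc(645,452)),
(2,0,[-.077,.07,.093],B(84,549)),(2,0,[-.077,-.07,.093],B(366,509)),(2,0,[0,.054,.054],B(82,384)),(2,0,[0,-.054,.054],B(314,356)),
(2,1,[-.077,.07,.093],sb(62,108)),(2,1,[-.077,-.07,.093],sb(298,302)),
]
cams=[t,s]
def projd(ci,P,k):
    c=cams[ci]; f=foc(c); uv=proj(c,P); x=(uv-[c["cx"],c["cy"]])/f; r2=(x**2).sum(1,keepdims=True)
    return x*(1+k*r2)*f+[c["cx"],c["cy"]]
def res(v,ks=None):
    return np.concatenate([projd(ci,W(v[3*o:3*o+3],P),v[9+ci])[0]-uv for o,ci,P,uv in obs])
if __name__=="__main__":
    p=np.load('p0.npy').ravel()
    r=least_squares(lambda v:res(np.r_[v,0,0]),p,loss='soft_l1'); print(r.x.round(4),r.cost)
    r=least_squares(res,np.r_[p,0,0],loss='soft_l1'); print(r.x.round(4),r.cost); print(np.degrees(r.x[[2,5,8]]))
    for o,e in zip(obs,res(r.x).reshape(-1,2)): print(o[0],o[1],o[2],e.round(1))
    np.save('p1.npy',r.x)
E
python3 bundle.py
```

```text
[0.5175 0.4186 0.5288 0.5384 0.0381 0.4121 0.4428 0.2097 0.1382] 10.074175250736259
[ 0.5174  0.4196  0.5246  0.5383  0.0354  0.4105  0.4421  0.2092  0.138
 -0.3186 -0.2246] 8.758623230881085
[30.05916497 23.52138963  7.90761619]
0 0 [0.056, -0.058, 0.004] [-0.3 -0.7]
0 0 [-0.056, -0.058, 0.004] [1.  0.9]
0 0 [-0.056, 0.058, 0.004] [-0.1  0.8]
0 1 [-0.056, 0.058, 0.008] [-0.1 -1.1]
0 1 [0.056, -0.058, 0.008] [ 0.9 -2. ]
1 0 [0.058, 0.057, 0.01] [ 0.5 -0.2]
1 0 [-0.058, 0.057, 0.005] [0.  1.2]
1 0 [-0.058, -0.057, 0.005] [-0.4  1.4]
1 0 [0.058, -0.057, 0.005] [-0.2 -0.3]
1 1 [-0.058, 0.057, 0] [-0.   0.1]
1 1 [-0.058, -0.057, 0] [ 0.4 -0.4]
1 1 [0.058, -0.057, 0] [ 0.9 -0.8]
2 0 [-0.077, 0.07, 0.093] [-1.  -0.2]
2 0 [-0.077, -0.07, 0.093] [0.3 0. ]
2 0 [0, 0.054, 0.054] [2.1 0.4]
2 0 [0, -0.054, 0.054] [-1.3  0.3]
2 1 [-0.077, 0.07, 0.093] [-0.  -0.6]
2 1 [-0.077, -0.07, 0.093] [0.6 0.6]
```

Run:
```python
from h import *
from scipy.optimize import minimize
def edgept(g,p,n,half=6):
    ts=np.arange(-half,half+.01,.25); q=np.array([p+t*n for t in ts],np.float32)
    v=cv2.remap(g,q[:,0].reshape(1,-1),q[:,1].reshape(1,-1),cv2.INTER_LINEAR).ravel(); v=cv2.GaussianBlur(v.reshape(1,-1),(9,1),2).ravel()
    d=np.abs(np.gradient(v)); i=d.argmax(); return p+ts[i]*n,d[i]
def line(fn,a,b,n=40):
    g=cv2.imread(f'pics/{fn}.png',0).astype(np.float32); a,b=np.array(a,float),np.array(b,float); d=(b-a)/np.linalg.norm(b-a); nn=np.array([-d[1],d[0]])
    P=[]
    for s in np.linspace(0,1,n):
        p,m=edgept(g,a+s*(b-a),nn)
        if m>4: P.append(p)
    return np.array(P)
k8=.64
L={'top0':[((5,185),(195,378)),((205,378),(350,240))],'scene0':[((70,233),(230,92)),((72,242),(300,290)),((128,2),(153,148)),((168,30),(250,38))]}
for fn,ls in L.items():
    c=load(fn); f=foc(c)
    for a,b in ls:
        P=line(fn,a,b); out=[]
        if len(P)<8: print(fn,a,b,'few',len(P)); continue
        for k in np.arange(-.6,.61,.2):
            x=(P-[c['cx'],c['cy']])/f; r2=(x**2).sum(1,keepdims=True); y=x*(1-k*r2+3*k*k*r2*r2)*f
            m=np.median(y,0); u,s_,vt=np.linalg.svd(y-y.mean(0)); e=np.abs((y-y.mean(0))@vt[1]); out.append(np.median(e).round(2))
        print(fn,a,b,len(P),out)
```

```text
top0 (5, 185) (195, 378) 29 [np.float64(1.85), np.float64(0.98), np.float64(0.33), np.float64(0.13), np.float64(0.39), np.float64(0.44), np.float64(0.41)]
top0 (205, 378) (350, 240) 40 [np.float64(0.98), np.float64(0.66), np.float64(0.35), np.float64(0.15), np.float64(0.16), np.float64(0.22), np.float64(0.32)]
scene0 (70, 233) (230, 92) 38 [np.float64(1.28), np.float64(0.82), np.float64(0.53), np.float64(0.25), np.float64(0.29), np.float64(0.45), np.float64(0.51)]
scene0 (72, 242) (300, 290) 34 [np.float64(0.94), np.float64(0.56), np.float64(0.24), np.float64(0.38), np.float64(0.57), np.float64(0.77), np.float64(0.84)]
scene0 (128, 2) (153, 148) few 7
scene0 (168, 30) (250, 38) 40 [np.float64(0.74), np.float64(0.61), np.float64(0.54), np.float64(0.44), np.float64(0.3), np.float64(0.23), np.float64(0.21)]
```

Run:
```python
from bundle import *
p=np.load('p1.npy')[:9]
r=least_squares(lambda v:res(np.r_[v,0,0]),p,loss='soft_l1'); 
for o,e in zip(obs,res(np.r_[r.x,0,0]).reshape(-1,2)): print(o[0],o[1],o[2],e.round(1))
v=r.x;np.save('p2.npy',v); ps,pr,pp=v[:3],v[3:6],v[6:9]
print(v.reshape(3,3).round(4),np.degrees(v[[2,5,8]]))
G=(0,255,0);R=(0,0,255);Bc=(255,0,0)
stand=[box(-.056,.056,-.058,.058,.008),box(-.056,.056,-.058,.058,0)]
ov('top0','o1',150,155,75,75,8,[(ps,stand,G),(ps,rail(.035,.128),R),(ps,rail(-.035,.098),Bc)])
ov('top0','o2',230,150,145,115,5,[(pp,punch,G),(pr,rack,R)])
ov('scene0','o3',190,135,155,150,5,[(pp,punch,G),(pr,rack,R),(ps,stand,G),(ps,rail(.035,.128),R),(ps,rail(-.035,.098),Bc)])
```

```text
0 0 [0.056, -0.058, 0.004] [-0.3 -0.9]
0 0 [-0.056, -0.058, 0.004] [1.4 0.8]
0 0 [-0.056, 0.058, 0.004] [-0.2  1.1]
0 1 [-0.056, 0.058, 0.008] [-0.1 -0.9]
0 1 [0.056, -0.058, 0.008] [ 1.  -1.9]
1 0 [0.058, 0.057, 0.01] [-0.3 -0.2]
1 0 [-0.058, 0.057, 0.005] [-0.4  1.4]
1 0 [-0.058, -0.057, 0.005] [0.4 1.5]
1 0 [0.058, -0.057, 0.005] [-0.1 -0.7]
1 1 [-0.058, 0.057, 0] [-0.4 -0.1]
1 1 [-0.058, -0.057, 0] [0.6 0.2]
1 1 [0.058, -0.057, 0] [ 1.4 -0.5]
2 0 [-0.077, 0.07, 0.093] [-1.2 -0.1]
2 0 [-0.077, -0.07, 0.093] [0.5 0.2]
2 0 [0, 0.054, 0.054] [1.9 0.2]
2 0 [0, -0.054, 0.054] [-1.3  0.2]
2 1 [-0.077, 0.07, 0.093] [-0.1 -0.8]
2 1 [-0.077, -0.07, 0.093] [0.8 0.5]
[[0.5175 0.4186 0.5288]
 [0.5384 0.0381 0.4121]
 [0.4428 0.2097 0.1382]] [30.29560495 23.61371232  7.91592406]
```

View pics/o1.png

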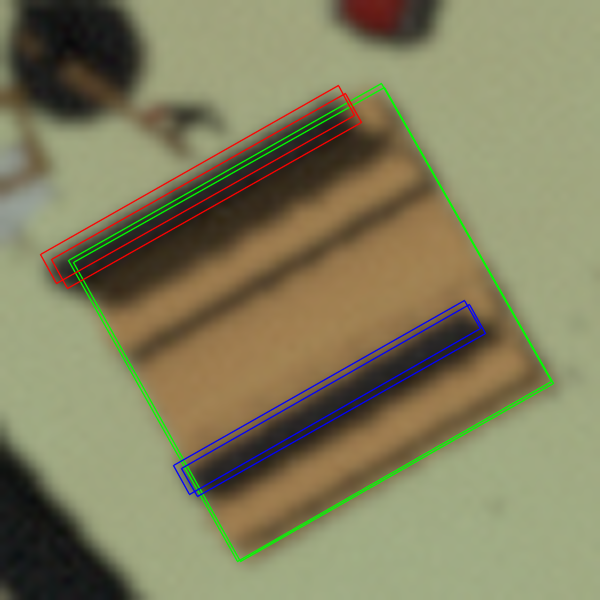

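View pics/o2.png

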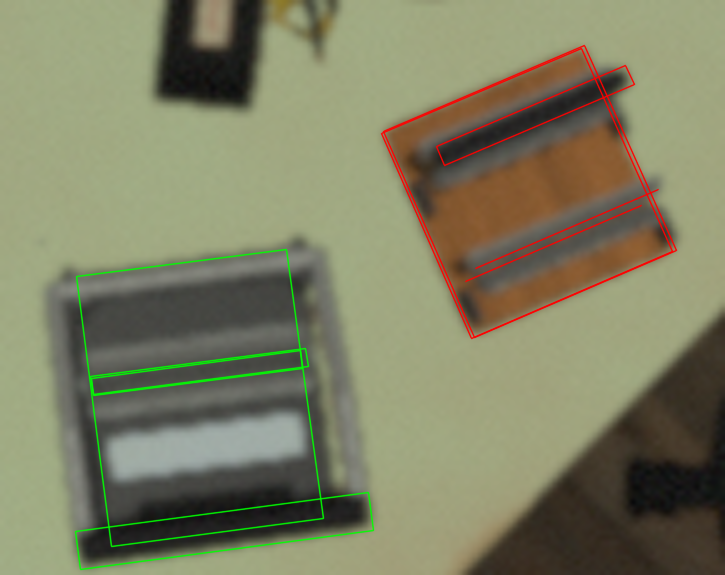

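View pics/o3.png

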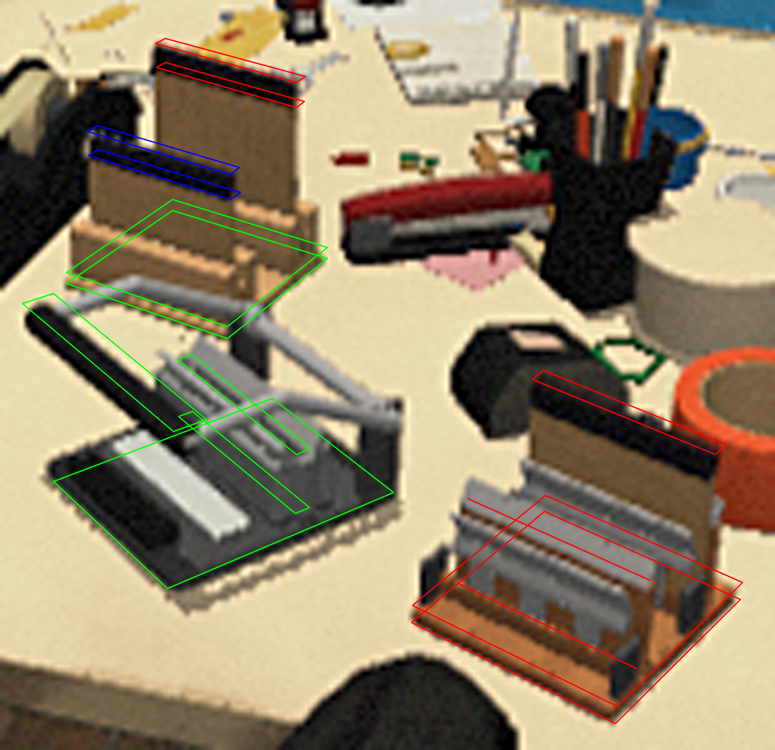

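Run:
```python
from bundle import *
import bundle
def pj(ci,P,a):
    c=cams[ci]; return (proj(c,P)-[c["cx"],c["cy"]])*a[0]+[c["cx"],c["cy"]]+a[1:3]
def rr(v,mode):
    out=[]
    A=[np.r_[1,0,0],np.r_[1,0,0]]
    if mode>=1: A[0][0]=v[9];A[1][0]=v[10]
    A=[a.astype(float) for a in A]
    if mode>=1: A[0][0]=v[9];A[1][0]=v[10]
    if mode>=2: A[1][1:]=v[11:13]
    return np.concatenate([pj(ci,W(v[3*o:3*o+3],P),A[ci])[0]-uv for o,ci,P,uv in obs])
p=np.load('p2.npy')
for m,x in((0,[]),(1,[1,1]),(2,[1,1,0,0])):
    r=least_squares(lambda v:rr(v,m),np.r_[p,x],loss='soft_l1'); print(m,r.cost,r.x.round(4))
# punch bar length profile and rack from top
# mask-based rack size
i=cv2.imread('pics/top0.png'); hsv=cv2.cvtColor(i,cv2.COLOR_BGR2HSV)
sub=hsv[155:222,300:370]; 
bg=cv2.cvtColor(i,cv2.COLOR_BGR2LAB).astype(float)[155:222,300:370]; b0=bg[40,3]; b0=np.array(cv2.cvtColor(i,cv2.COLOR_BGR2LAB).astype(float)[200,300])
d=np.linalg.norm(bg-b0,axis=2); print(d[::8,::8].round())
m=(d>25).astype(np.uint8); n,l,st,_=cv2.connectedComponentsWithStats(m)
k=l[30,40]; cn=cv2.findContours((l==k).astype(np.uint8),0,1)[0][0]; print(st[k]); rct=cv2.minAreaRect(cn); print(rct, cv2.boxPoints(rct)+[300,155])
```

```text
0 10.074175250647622 [0.5175 0.4186 0.5288 0.5384 0.0381 0.4121 0.4428 0.2097 0.1382]
1 8.407161706203729 [0.5171 0.4215 0.5258 0.5383 0.034  0.4108 0.4404 0.2086 0.1406 0.9814
 0.9841]
2 5.467378873696548 [ 0.5179  0.4216  0.5207  0.54    0.0334  0.4156  0.4408  0.2091  0.141
  0.9807  0.9732 -0.8136  1.2383]
[[  3.   1.   1.   1.   0.   1.   3.   1.   1.]
 [  1.   1.   2.   1.   5.  68.  43.   6.   3.]
 [  1.   1.  31.  69.  71. 138. 105.   2.   1.]
 [  0.  59.  87. 133.  90.  83.  70.  11.   2.]
 [  1.   1.  98.  75.  71.  78.  69.  61.   5.]
 [  1.   1.  71.  73.  68.  70.  86.  79.  49.]
 [  2.   2.  10.  86.  86.  74.  72.  39.   3.]
 [  1.   1.   1. 111.  69.  15.   2.   2.   3.]
 [  8.   3.   3.   5.   3.   3.   2.   3.   4.]]
[   7    5   59   57 2130]
((37.248512268066406, 31.896451950073242), (45.84615707397461, 50.384620666503906), 67.38013458251953) [[305.17750359 175.42603493]
 [351.68638611 156.04733658]
 [369.31951904 198.36686707]
 [322.81063843 217.74556732]]
```

```bash
cat > icp.py <<'E'
from model import *
cams={}; imgs={}
for fn in('top0','scene0'):
    cams[fn]=load(fn); imgs[fn]=cv2.cvtColor(cv2.imread(f'pics/{fn}.png'),cv2.COLOR_BGR2LAB).astype(np.float32)
def snap(fn,p,n,half):
    ts=np.arange(-half,half+.01,.2); q=(p+ts[:,None]*n).astype(np.float32)
    v=cv2.remap(imgs[fn],q[:,0].reshape(1,-1),q[:,1].reshape(1,-1),cv2.INTER_LINEAR)[0]
    v=cv2.GaussianBlur(v,(1,9),0,sigmaX=.1,sigmaY=2.5); d=np.linalg.norm(np.gradient(v,axis=0),axis=1)
    i=d.argmax(); 
    if i in(0,len(ts)-1) or d[i]<1.2: return None
    return ts[i]
def run(edges,p,half=4,it=8,off=None,verbose=True,N=25):
    """edges: (fn, a, b) in local coordinates"""
    p=np.array(p,float)
    for k in range(it):
        T=[]
        for ei,(fn,a,b) in enumerate(edges):
            a,b=np.array(a),np.array(b)
            for s in np.linspace(.06,.94,N):
                P=a+s*(b-a); u=proj(cams[fn],W(p,[P,P+1e-3*(b-a)])); d=u[1]-u[0]; d/=np.linalg.norm(d); n=np.array([-d[1],d[0]])
                t=snap(fn,u[0],n,max(half*.75**k,1.6))
                if t is not None: T.append((ei,fn,P,u[0]+t*n,n))
        f=lambda q:np.array([(proj(cams[fn],W(q,P))[0]-m)@n for ei,fn,P,m,n in T])
        r=least_squares(f,p,loss='soft_l1',f_scale=.4); p=r.x
    e=f(p)
    if verbose:
        print("pose",p.round(4),"yaw",np.degrees(p[2]).round(2))
        for ei,(fn,a,b) in enumerate(edges):
            x=np.array([q for q,t in zip(e,T) if t[0]==ei]); print("  ",fn,a,b,len(x),"med %.2f"%np.median(x) if len(x) else '')
    return p
E
cat > fit1.py <<'E'
from icp import *
v=np.load('p2.npy').reshape(3,3)
def rect(fn,x0,x1,y0,y1,z,which):
    d={'-x':([x0,y0,z],[x0,y1,z]),'+x':([x1,y0,z],[x1,y1,z]),'-y':([x0,y0,z],[x1,y0,z]),'+y':([x0,y1,z],[x1,y1,z])}
    return [(fn,*d[w]) for w in which]
S='scene0';T='top0'
print('rack');
R=(-.058,.058,-.057,.057)
pr=run(rect(T,*R,.01,['+x','-y'])+rect(T,*R,0,['-x','+y']),v[1])
pr2=run(rect(S,*R,0,['-x','-y']),pr)
prj=run(rect(T,*R,.01,['+x','-y'])+rect(T,*R,0,['-x','+y'])+rect(S,*R,0,['-x','-y']),v[1])
print('stand'); Q=(-.056,.056,-.058,.058)
ps=run(rect(T,*Q,0,['-x','-y'])+[(T,[-.056,.058,0],[.02,.058,0])],v[0])
psj=run(rect(T,*Q,0,['-x','-y'])+[(T,[-.056,.058,0],[.02,.058,0])]+rect(S,*Q,0,['-y']),v[0])
print('punch')
bt=[(T,[-.086,-.07,.093],[-.086,.07,.093]),(T,[-.068,-.052,.093],[-.068,.052,.093]),(T,[-.086,.07,.093],[-.068,.07,.093]),(T,[-.086,-.07,.093],[-.068,-.07,.093])]
pp=run(bt,v[2])
# scene: base front edge
ppj=run(bt+[(S,[-.082,-.05,0],[-.082,.05,0])],v[2])
np.save('p3.npy',[psj,prj,ppj])
E
python3 fit1.py
```

```text
rackTraceback (most recent call last):
  File "fit1.py", line 9, in <module>
    pr=run(rect(T,*R,.01,['+x','-y'])+rect(T,*R,0,['-x','+y']),v[1])
  File "icp.py", line 21, in run
    t=snap(fn,u[0],n,max(half*.75**k,1.6))
  File "icp.py", line 8, in snap
    v=cv2.GaussianBlur(v,(1,9),0,sigmaX=.1,sigmaY=2.5); d=np.linalg.norm(np.gradient(v,axis=0),axis=1)
cv2.error: OpenCV(4.12.0) :-1: error: (-5:Bad argument) in function 'GaussianBlur'
> Overload resolution failed:
>  - argument for GaussianBlur() given by name ('sigmaX') and position (3)
>  - argument for GaussianBlur() given by name ('sigmaX') and position (3)
```

```bash
sed -i 's/v=cv2.GaussianBlur(v,(1,9),0,sigmaX=.1,sigmaY=2.5)/from scipy.ndimage import gaussian_filter1d as gf; v=gf(v,2.5,axis=0)/' icp.py; python3 fit1.py
```

```text
rack
pose [0.5388 0.0378 0.4078] yaw 23.36
   top0 [0.058, -0.057, 0.01] [0.058, 0.057, 0.01] 25 med 0.01
   top0 [-0.058, -0.057, 0.01] [0.058, -0.057, 0.01] 23 med -0.39
   top0 [-0.058, -0.057, 0] [-0.058, 0.057, 0] 25 med -0.00
   top0 [-0.058, 0.057, 0] [0.058, 0.057, 0] 25 med 0.01
pose [0.5366 0.0384 0.4081] yaw 23.38
   scene0 [-0.058, -0.057, 0] [-0.058, 0.057, 0] 25 med -0.02
   scene0 [-0.058, -0.057, 0] [0.058, -0.057, 0] 25 med -0.01
pose [0.5382 0.0382 0.4083] yaw 23.39
   top0 [0.058, -0.057, 0.01] [0.058, 0.057, 0.01] 25 med -0.02
   top0 [-0.058, -0.057, 0.01] [0.058, -0.057, 0.01] 23 med -0.40
   top0 [-0.058, -0.057, 0] [-0.058, 0.057, 0] 25 med -0.21
   top0 [-0.058, 0.057, 0] [0.058, 0.057, 0] 25 med -0.19
   scene0 [-0.058, -0.057, 0] [-0.058, 0.057, 0] 25 med 0.39
   scene0 [-0.058, -0.057, 0] [0.058, -0.057, 0] 25 med 0.39
stand
pose [0.5172 0.4184 0.5317] yaw 30.47
   top0 [-0.056, -0.058, 0] [-0.056, 0.058, 0] 25 med -0.00
   top0 [-0.056, -0.058, 0] [0.056, -0.058, 0] 25 med -0.20
   top0 [-0.056, 0.058, 0] [0.02, 0.058, 0] 25 med 0.40
pose [0.5172 0.4183 0
[... 221 characters left out ...]
 [0.056, -0.058, 0] 25 med -0.02
punch
pose [0.445  0.21   0.1353] yaw 7.75
   top0 [-0.086, -0.07, 0.093] [-0.086, 0.07, 0.093] 25 med 0.18
   top0 [-0.068, -0.052, 0.093] [-0.068, 0.052, 0.093] 19 med -0.62
   top0 [-0.086, 0.07, 0.093] [-0.068, 0.07, 0.093] 25 med -0.21
   top0 [-0.086, -0.07, 0.093] [-0.068, -0.07, 0.093] 25 med 0.19
pose [0.4444 0.21   0.1376] yaw 7.89
   top0 [-0.086, -0.07, 0.093] [-0.086, 0.07, 0.093] 25 med -0.20
   top0 [-0.068, -0.052, 0.093] [-0.068, 0.052, 0.093] 18 med -0.60
   top0 [-0.086, 0.07, 0.093] [-0.068, 0.07, 0.093] 25 med -0.20
   top0 [-0.086, -0.07, 0.093] [-0.068, -0.07, 0.093] 25 med 0.20
   scene0 [-0.082, -0.05, 0] [-0.082, 0.05, 0] 25 med 0.40
```

```bash
cat > fit2.py <<'E'
from icp import *
ps,pr,pp=np.load('p3.npy'); S='scene0';T='top0'
def railT(x,z): return [(T,[x+.005,-.05,z],[x+.005,.05,z]),(T,[x-.005,-.05,z-.016],[x-.005,.05,z-.016]),(T,[x-.005,.05,z],[x+.005,.05,z]),(T,[x-.005,-.05,z],[x+.005,-.05,z])]
def railS(x,z): return [(S,[x+.005,-.05,z],[x+.005,.05,z]),(S,[x-.005,-.05,z-.016],[x-.005,.05,z-.016]),(S,[x-.005,-.05,z-.016],[x-.005,-.05,z])]
for nm,x,z in(('tall',.035,.128),('short',-.035,.098)):
    print(nm)
    for E in(railT(x,z),railS(x,z),railT(x,z)+railS(x,z)):
        q=run(E,ps,half=3,verbose=True); print('  in stand frame offset', (np.linalg.inv(np.array([[np.cos(ps[2]),-np.sin(ps[2])],[np.sin(ps[2]),np.cos(ps[2])]]))@(W(q,[x,0,z])[0,:2]-ps[:2])).round(4), 'world',W(q,[x,0,z])[0].round(4))
q=run(railT(.03,.1)[:4],pr,half=3); print('rack fixed panel',W(q,[.03,0,.1]),W(pr,[.03,0,.1]))
E
python3 fit2.py
```

```text
tall
pose [0.5148 0.4176 0.5414] yaw 31.02
   top0 [0.04, -0.05, 0.128] [0.04, 0.05, 0.128] 25 med 0.17
   top0 [0.030000000000000002, -0.05, 0.112] [0.030000000000000002, 0.05, 0.112] 25 med -0.20
   top0 [0.030000000000000002, 0.05, 0.128] [0.04, 0.05, 0.128] 25 med -0.41
   top0 [0.030000000000000002, -0.05, 0.128] [0.04, -0.05, 0.128] 25 med 0.39
  in stand frame offset [0.0325 0.0012] world [0.5448 0.4357 0.128 ]
pose [0.5144 0.4112 0.5588] yaw 32.02
   scene0 [0.04, -0.05, 0.128] [0.04, 0.05, 0.128] 25 med 0.59
   scene0 [0.030000000000000002, -0.05, 0.112] [0.030000000000000002, 0.05, 0.112] 25 med -0.42
   scene0 [0.030000000000000002, -0.05, 0.112] [0.030000000000000002, -0.05, 0.128] 25 med 0.00
  in stand frame offset [ 0.029  -0.0036] world [0.5441 0.4298 0.128 ]
pose [0.5156 0.4163 0.5618] yaw 32.19
   top0 [0.04, -0.05, 0.128] [0.04, 0.05, 0.128] 25 med 0.20
   top0 [0.030000000000000002, -0.05, 0.112] [0.030000000000000002, 0.05, 0.112] 24 med -0.20
   top0 [0.030000000000000002, 0.05, 0.128] [0.04, 0.05, 0.128] 25 med -0.20
   top0 [0.030000000000000002, -0.05, 0.128]
[... 1575 characters left out ...]
ed 0.79
   scene0 [-0.04, -0.05, 0.082] [-0.04, 0.05, 0.082] 25 med -0.20
   scene0 [-0.04, -0.05, 0.082] [-0.04, -0.05, 0.098] 25 med -0.60
  in stand frame offset [-0.0383 -0.0021] world [0.4852 0.3973 0.098 ]
pose [0.5373 0.0403 0.4108] yaw 23.54
   top0 [0.034999999999999996, -0.05, 0.1] [0.034999999999999996, 0.05, 0.1] 25 med 0.00
   top0 [0.024999999999999998, -0.05, 0.084] [0.024999999999999998, 0.05, 0.084] 25 med 0.00
   top0 [0.024999999999999998, 0.05, 0.1] [0.034999999999999996, 0.05, 0.1] 21 med 0.00
   top0 [0.024999999999999998, -0.05, 0.1] [0.034999999999999996, -0.05, 0.1] 25 med 0.01
rack fixed panel [[0.56479421 0.05231882 0.1       ]] [[0.56575677 0.05011343 0.1       ]]
```

```bash
cat > plan.py <<'E'
import sys,json,os
import numpy as np
from scipy.spatial.transform import Rotation as Rn
# cmd.json: commanded pos, yaw of tool x (deg), tool straight down
def get():
    return json.load(open('cmd.json')) if os.path.exists('cmd.json') else dict(p=[.142,.609,.223],yaw=-13.167)
def local(c,P,yaw):
    a=np.radians(c['yaw']); Rm=np.array([[np.cos(a),np.sin(a),0],[np.sin(a),-np.cos(a),0],[0,0,-1]])
    d=Rm.T@(np.array(P)-c['p']); dy=(yaw-c['yaw']+180)%360-180
    return d,-np.radians(dy)
def applied(x,y,z,wz):
    c=get(); a=np.radians(c['yaw']); Rm=np.array([[np.cos(a),np.sin(a),0],[np.sin(a),-np.cos(a),0],[0,0,-1]])
    c['p']=(np.array(c['p'])+Rm@[x,y,z]).tolist(); c['yaw']-=np.degrees(wz); json.dump(c,open('cmd.json','w')); return c
def report():
    from station import sense
    s=sense(); R=np.array(s['ee_rot']); c=get(); p=np.array(s['tcp_pos'])
    print('t %.2f'%s['time_s'],'tcp',p.round(4),'yaw %.2f'%np.degrees(np.arctan2(R[1,0],R[0,0])),'tilt',np.degrees(R[:2,2]).round(2),'F',np.round(s['wrist_force'],1),'w %.3f'%s['gripper_width'],'cmd-meas mm',((np.array(c['p'])-p)*1e3).round(1),'j6 %.0f'%s['joints'][5])
    return s
if __name__=='__main__':
    # usage: plan.py done x y z wz | to x y z yaw
    a=sys.argv[1:]
    while a:
        k=a[0]; v=list(map(float,a[1:5])); a=a[5:]
        if k=='done': applied(*v); report()
        else:
            d,w=local(get(),v[:3],v[3]); print('move',d.round(4),'wz %.4f'%w,'dist %.3f'%np.linalg.norm(d))
E
python3 plan.py to .545 .435 .223 -59.7 to .545 .435 .16 -59.7
```

```text
move [0.432  0.0776 0.    ] wz 0.8122 dist 0.439
move [0.432  0.0776 0.063 ] wz 0.8122 dist 0.443
```

Request:
jog_arm --pt "0 0.02 0.004 0 0 0 0.04" --pt "0 0.06 0.011 0 0 0 0.12" --pt "0 0.1 0.018 0 0 0 0.2" --pt "0 0.14 0.025 0 0 0 0.28" --pt "0 0.18 0.032 0 0 0 0.36" --pt "0 0.22 0.04 0 0 0 0.44" --pt "0 0.26 0.047 0 0 0 0.52" --pt "0 0.3 0.054 0 0 0 0.6" --pt "0 0.34 0.061 0 0 0 0.68" --pt "0 0.38 0.068 0 0 0 0.76"

```text
time_s: 0.93
tcp_pos: [0.4983, 0.4545, 0.222]
ee_rot: [[0.546, -0.838, -0.001], [-0.838, -0.546, -0.001], [0.0, 0.001, -1.0]]
wrist_force: [-1.3, 0.5, -0.1]
gripper_width: 0.507
```

```bash
python3 plan.py done .38 .068 0 .76 to .545 .435 .223 -59.7 to .545 .435 .15 -59.7
```

```text
t 0.93 tcp [0.4983 0.4545 0.222 ] yaw -56.94 tilt [-0.04 -0.04] F [-1.3  0.5 -0.1] w 0.507 cmd-meas mm [-1.8  1.7  1. ] j6 -23
move [ 0.0444 -0.0289  0.    ] wz 0.0522 dist 0.053
move [ 0.0444 -0.0289  0.073 ] wz 0.0522 dist 0.090
```

Request:
jog_arm --pt "0 0.022 -0.014 0.0 0 0 0.026" --pt "0 0.037 -0.024 0.01 0 0 0.052" --pt "0 0.0444 -0.0289 0.03 0 0 0.052" --pt "0 0.0444 -0.0289 0.05 0 0 0.052" --pt "0 0.0444 -0.0289 0.065 0 0 0.052" --pt "0 0.0444 -0.0289 0.073 0 0 0.052" --pt "0 0.0444 -0.0289 0.073 0 0 0.052" --pt "0 0.0444 -0.0289 0.073 0 0 0.052" --pt "0 0.0444 -0.0289 0.073 0 0 0.052" --pt "0 0.0444 -0.0289 0.073 0 0 0.052"

```text
time_s: 1.77
tcp_pos: [0.5458, 0.4353, 0.1512]
ee_rot: [[0.505, -0.863, 0.002], [-0.863, -0.505, 0.002], [-0.001, -0.003, -1.0]]
wrist_force: [0.2, -0.8, 0.3]
gripper_width: 0.503
```

```bash
python3 plan.py done .0444 -.0289 .073 .052 to .545 .435 .102 -59.7
python3 - <<'E'
from h import *
cap('scene','s1');cap('top','t1'); crop('s1','s1c',180,90,100,110,6);crop('t1','t1c',130,130,110,100,6)
E
```

```text
t 1.77 tcp [0.5458 0.4353 0.1512] yaw -59.66 tilt [0.11 0.11] F [ 0.2 -0.8  0.3] w 0.503 cmd-meas mm [-0.7 -0.3 -1.2] j6 -21
move [-0.     0.     0.048] wz 0.0002 dist 0.048
```

View pics/s1c.png

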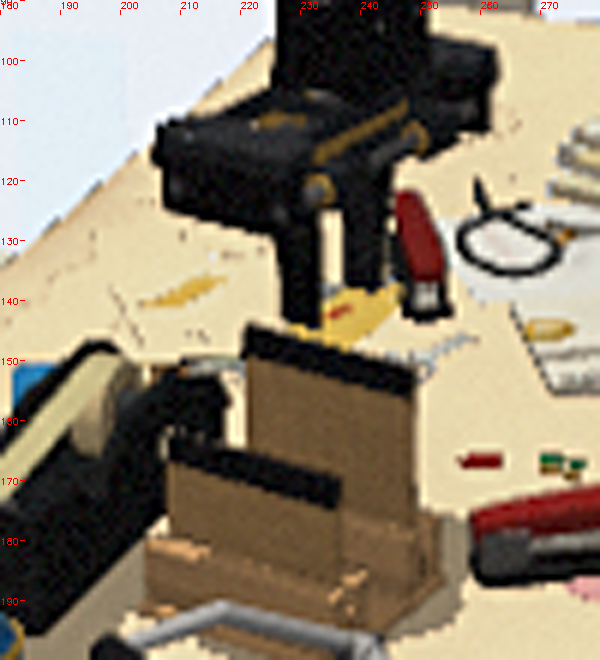

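View pics/t1c.png

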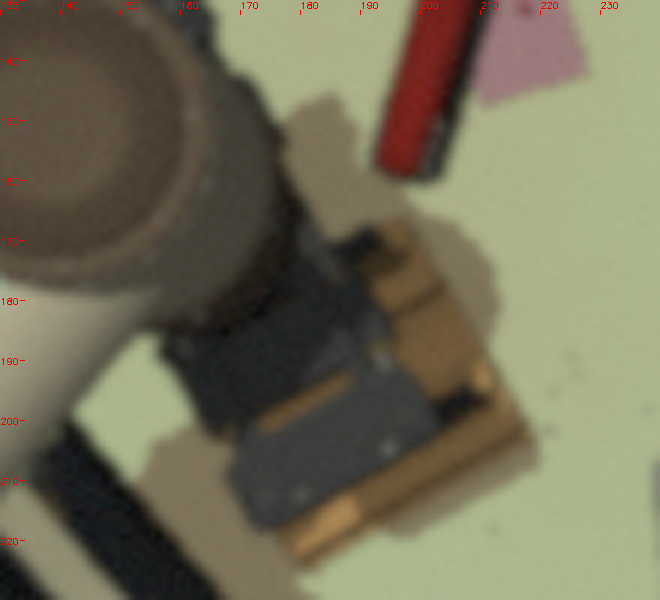

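Run:
```python
from h import *
c=load('s1'); s=sense(); p=np.array(s['tcp_pos']);R=np.array(s['ee_rot'])
for d in(-.0292,-.0217,0,.0217,.0292): print(d,proj(c,[p+R[:,1]*d-R[:,0]*.0095, p+R[:,1]*d+R[:,0]*.0095]).round(1).tolist())
```

```text
-0.0292 [[237.6, 135.7], [242.9, 137.0]]
-0.0217 [[236.2, 136.5], [241.6, 137.9]]
0 [[232.2, 138.9], [237.6, 140.3]]
0.0217 [[228.1, 141.4], [233.5, 142.9]]
0.0292 [[226.6, 142.3], [232.0, 143.7]]
```

Request:
jog_arm --pt "0 0 0 0.02 0 0 0" --pt "0 0 0 0.04 0 0 0" --pt "0 0 0 0.05 0 0 0" --pt "0 0 0 0.05 0 0 0" --pt "0.3 0 0 0.05 0 0 0" --pt "0.6 0 0 0.05 0 0 0" --pt "1 0 0 0.05 0 0 0" --pt "1 0 0 0.05 0 0 0" --pt "1 0 0 0.05 0 0 0" --pt "1 0 0 0.05 0 0 0"

```text
time_s: 2.7
tcp_pos: [0.5456, 0.4347, 0.1002]
ee_rot: [[0.505, -0.863, 0.001], [-0.863, -0.505, 0.001], [-0.0, -0.001, -1.0]]
wrist_force: [0.9, 0.9, -0.4]
gripper_width: 0.131
```

```bash
python3 plan.py done 0 0 .05 0
```

```text
t 2.70 tcp [0.5456 0.4347 0.1002] yaw -59.69 tilt [0.04 0.04] F [ 0.9  0.9 -0.4] w 0.131 cmd-meas mm [-0.5  0.2 -0.2] j6 -21
```

Request:
jog_arm --pt "1 0 0 -0.005 0 0 0" --pt "1 0 0 -0.015 0 0 0" --pt "1 0 0 -0.03 0 0 0" --pt "1 0 0 -0.045 0 0 0" --pt "1 0 0 -0.06 0 0 0" --pt "1 0 0 -0.08 0 0 0" --pt "1 0 0 -0.1 0 0 0" --pt "1 0 0 -0.115 0 0 0" --pt "1 0 0 -0.125 0 0 0" --pt "1 0 0 -0.125 0 0 0"

```text
time_s: 3.53
tcp_pos: [0.5462, 0.4352, 0.2282]
ee_rot: [[0.505, -0.863, 0.004], [-0.863, -0.505, 0.004], [-0.001, -0.005, -1.0]]
wrist_force: [-0.1, -0.0, -1.7]
gripper_width: 0.108
```

```bash
python3 plan.py done 0 0 -.125 0 to .4447 .21 .225 -82.2
python3 - <<'E'
from h import *
cap('scene','s2'); crop('s2','s2c',180,70,110,125,6); cap('top','t2');crop('t2','t2c',130,130,110,100,6)
E
```

```text
t 3.53 tcp [0.5462 0.4352 0.2282] yaw -59.68 tilt [0.23 0.21] F [-0.1 -0.  -1.7] w 0.108 cmd-meas mm [-1.2 -0.2 -3.2] j6 -21
move [0.1436 0.2002 0.    ] wz 0.3929 dist 0.246
```

View pics/s2c.png

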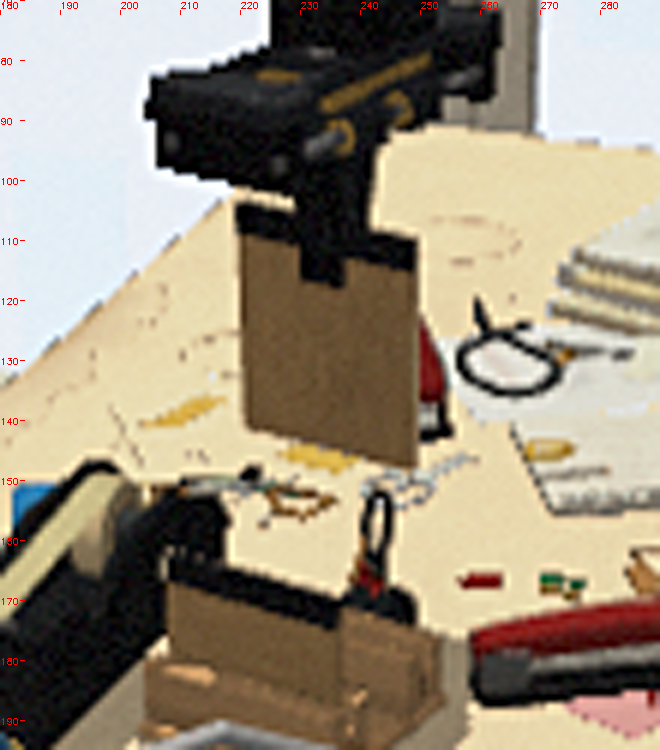

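View pics/t2c.png

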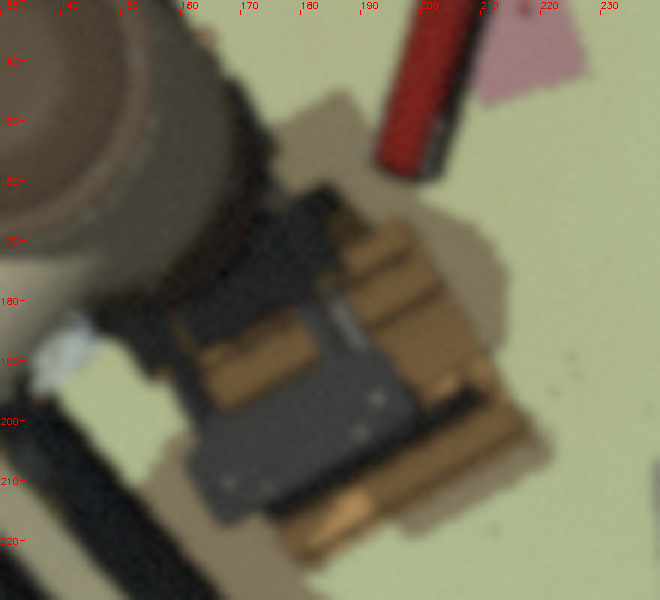

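```bash
cat > pan.py <<'E'
from h import *
from scipy.optimize import least_squares
import icp
def panfit(fn,s,half=3):
    """panel in grip: params a (along tool x), h (tool z of lower edge beyond TCP), roll about tool y (rad), lean about tool x, b along tool y"""
    c=load(fn); icp.cams[fn]=c; icp.imgs[fn]=cv2.cvtColor(cv2.imread(f'pics/{fn}.png'),cv2.COLOR_BGR2LAB).astype(np.float32)
    p0=np.array(s['tcp_pos']);R=np.array(s['ee_rot'])
    def Wp(q,P):
        P=np.atleast_2d(P); a,h,r=q; x=P[:,0];z=P[:,1]; yy=P[:,2]
        X=np.c_[a+x*np.cos(r)+z*np.sin(r), yy, h-z*np.cos(r)+x*np.sin(r)]
        return p0+X@R.T
    # edges in (along, up, thick): sides and bottom ; thick sign +: toward tool +y
    E=[([-.05,.005,.0025],[-.05,.10,.0025]),([.05,.005,.0025],[.05,.10,.0025]),([-.045,0,.0015],[.045,0,.0015])]
    q=np.array([0,.092,0.])
    for k in range(8):
        T=[]
        for ei,(a,b) in enumerate(E):
            a,b=np.array(a),np.array(b)
            for t in np.linspace(0,1,30):
                P=a+t*(b-a);u=proj(c,Wp(q,[P,P+1e-2*(b-a)]));d=u[1]-u[0];d/=np.linalg.norm(d);n=np.array([-d[1],d[0]])
                tt=icp.snap(fn,u[0],n,max(half*.8**k,1.5))
                if tt is not None:T.append((ei,P,u[0]+tt*n,n))
        f=lambda q:np.array([(proj(c,Wp(q,P))[0]-m)@n for ei,P,m,n in T])
        r=least_squares(f,q,loss='soft_l1',f_scale=.4,x_scale=[.01,.01,.05]); q=r.x
    e=f(q); print('panel a(toolx) %.4f h %.4f roll %.2f deg'%(q[0],q[1],np.degrees(q[2])),[(np.median(e[[t[0]==k for t in T]]).round(2),sum(t[0]==k for t in T)) for k in range(3)])
    return q
E
python3 - <<'E'
from pan import *
panfit('s2',sense())
E
```

```text
panel a(toolx) 0.0001 h 0.0882 roll -0.26 deg [(np.float64(0.5), 30), (np.float64(-0.5), 30), (np.float64(-0.1), 30)]
```

Request:
jog_arm --pt "1 0.01 0.014 0 0 0 0.028" --pt "1 0.031 0.043 0 0 0 0.084" --pt "1 0.052 0.072 0 0 0 0.14" --pt "1 0.073 0.101 0 0 0 0.2" --pt "1 0.093 0.13 0 0 0 0.26" --pt "1 0.113 0.158 0 0 0 0.31" --pt "1 0.13 0.181 0 0 0 0.36" --pt "1 0.1436 0.2002 0 0 0 0.393" --pt "1 0.1436 0.2002 0 0 0 0.393" --pt "1 0.1436 0.2002 0 0 0 0.393"

```text
time_s: 4.47
tcp_pos: [0.4442, 0.2082, 0.2239]
ee_rot: [[0.135, -0.991, -0.001], [-0.991, -0.135, -0.001], [0.001, 0.001, -1.0]]
wrist_force: [-0.5, 0.4, -1.3]
gripper_width: 0.11
```

```bash
python3 plan.py done .1436 .2002 0 .393
python3 - <<'E'
from h import *
cap('scene','s3'); crop('s3','s3c',180,120,120,135,5); cap('top','t3');crop('t3','t3c',220,150,110,120,5)
from pan import *
panfit('s3',sense())
E
```

```text
t 4.47 tcp [0.4442 0.2082 0.2239] yaw -82.26 tilt [-0.07 -0.04] F [-0.5  0.4 -1.3] w 0.110 cmd-meas mm [0.5 1.7 1.1] j6 -36
panel a(toolx) 0.0082 h 0.0976 roll -5.80 deg [(np.float64(0.71), 21), (np.float64(-0.69), 29), (np.float64(0.09), 29)]
```

View pics/s3c.png

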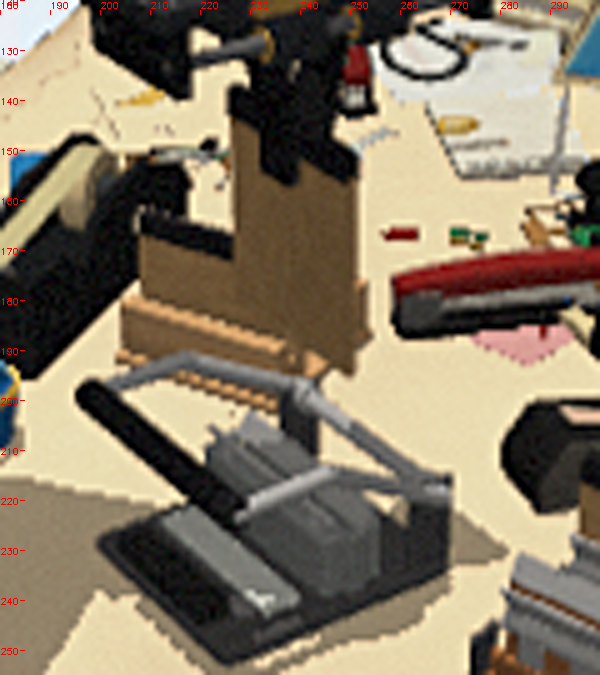

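View pics/t3c.png

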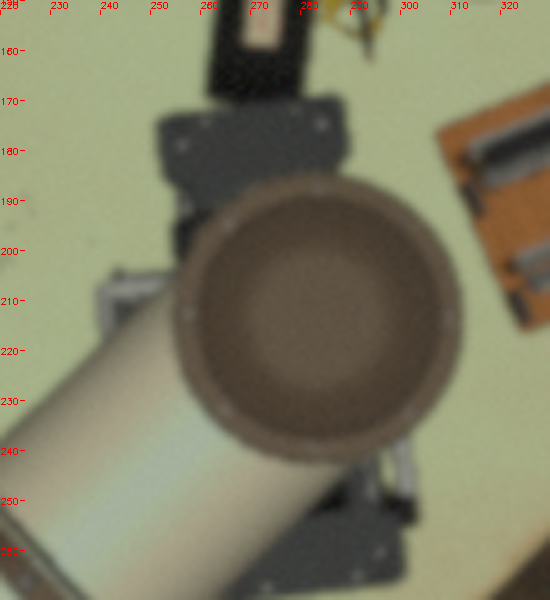

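Request:
jog_arm --pt "1 0 0 0.01 0 0 0" --pt "1 0 0 0.025 0 0 0" --pt "1 0 0 0.045 0 0 0" --pt "1 0 0 0.058 0 0 0" --pt "1 0 0 0.066 0 0 0" --pt "1 0 0 0.069 0 0 0" --pt "1 0 0 0.069 0 0 0" --pt "1 0 0 0.069 0 0 0" --pt "1 0 0 0.069 0 0 0" --pt "1 0 0 0.069 0 0 0"

```text
time_s: 5.4
tcp_pos: [0.4455, 0.21, 0.1563]
ee_rot: [[0.136, -0.991, 0.001], [-0.991, -0.136, 0.001], [-0.001, -0.002, -1.0]]
wrist_force: [0.4, 0.0, -1.5]
gripper_width: 0.109
```

```bash
python3 plan.py done 0 0 .069 0
python3 - <<'E'
from h import *
cap('scene','s4'); 
crop('s4','s4c',190,130,90,100,8)
s=sense(); p=np.array(s['tcp_pos']);R=np.array(s['ee_rot']);c=load('s4')
L=[]
for h in(.092,-.028):
    L.append((proj(c,[p+R@np.array([a,b,h]) for a,b in((-.05,.0025),(.05,.0025),(.05,-.0025),(-.05,-.0025),(-.05,.0025))]),(0,255,0)))
from model import *
pp=np.array([.4447,.21,np.radians(7.8)])
for q in (box(-.0045,.0045,-.054,.054,.048),box(-.086,-.068,-.07,.07,.102)): L.append((proj(c,W(pp,q)),(0,0,255)))
crop('s4','s4o',190,130,90,100,7,L)
E
```

```text
t 5.40 tcp [0.4455 0.21   0.1563] yaw -82.20 tilt [0.08 0.07] F [ 0.4  0.  -1.5] w 0.109 cmd-meas mm [-0.8  0.  -0.3] j6 -36
```

View pics/s4c.png

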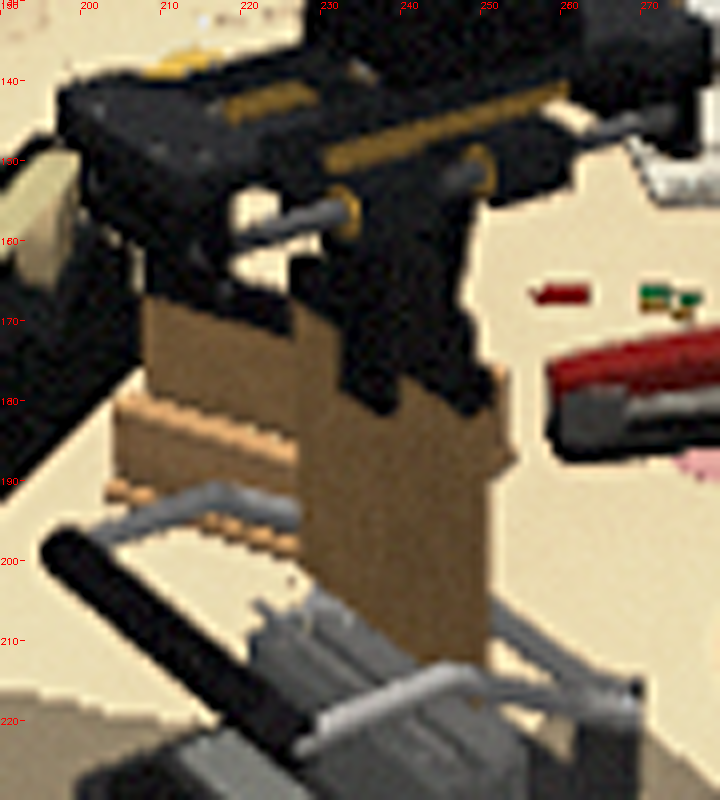

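View pics/s4o.png

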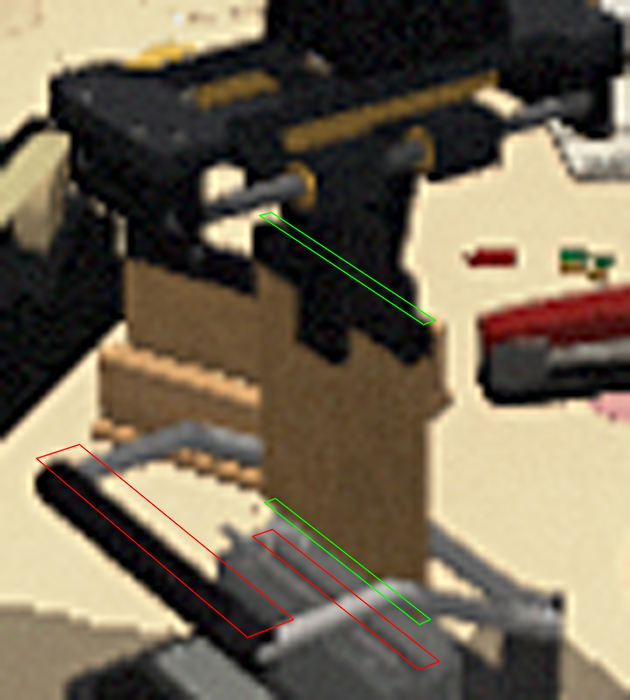

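Run:
```python
from model import *
pp=np.array([.4447,.21,np.radians(7.8)])
for fn,x0,y0,w,h,s in(('scene0',210,190,60,55,12),('top0',235,205,70,40,11)):
    c=load(fn)
    L=[(proj(c,W(pp,[[x,-.054,z],[x,.054,z]])),col) for x,z,col in((-.0045,.048,(0,0,255)),(.0045,.048,(0,0,255)),(0,.058,(0,255,0)))]
    crop(fn,'th_'+fn,x0,y0,w,h,s,L)
a=cv2.imread('pics/th_scene0.png');crop('scene0','x',210,190,60,55,12);b=cv2.imread('pics/x.png');
cv2.imwrite('pics/th1.png',cv2.resize(np.vstack([a,b]),None,fx=.45,fy=.45) if 0 else cv2.resize(a,None,fx=1,fy=.9))
```

```text
(no output)
```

View pics/th1.png

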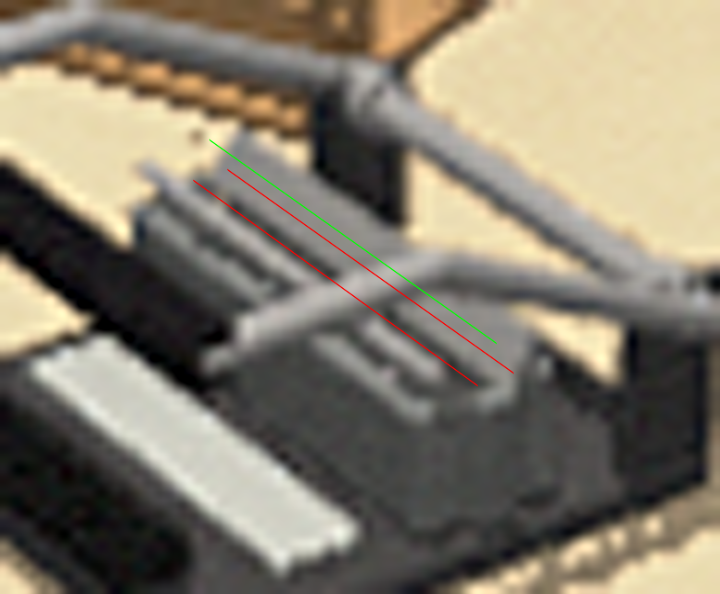

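View pics/th_top0.png

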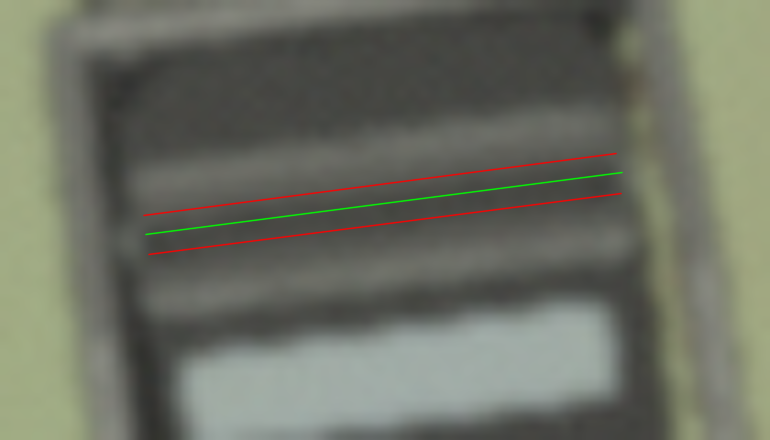

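```bash
python3 plan.py to .4435 .21 .132 -82.2
```

```text
move [-0.0002  0.0012  0.024 ] wz -0.0001 dist 0.024
```

Request:
jog_arm --pt "1 0 0.0012 0.0 0 0 0" --pt "1 0 0.0012 0.003 0 0 0" --pt "1 0 0.0012 0.006 0 0 0" --pt "1 0 0.0012 0.01 0 0 0" --pt "1 0 0.0012 0.014 0 0 0" --pt "1 0 0.0012 0.018 0 0 0" --pt "1 0 0.0012 0.022 0 0 0" --pt "1 0 0.0012 0.026 0 0 0" --pt "1 0 0.0012 0.026 0 0 0" --pt "1 0 0.0012 0.026 0 0 0"

```text
time_s: 6.28
tcp_pos: [0.4438, 0.2093, 0.1292]
ee_rot: [[0.136, -0.991, -0.0], [-0.991, -0.136, -0.001], [0.001, 0.001, -1.0]]
wrist_force: [-0.3, -0.1, -1.4]
gripper_width: 0.111
```

```bash
python3 plan.py done 0 .0012 .026 0
```

```text
t 6.28 tcp [0.4438 0.2093 0.1292] yaw -82.20 tilt [-0.03 -0.03] F [-0.3 -0.1 -1.4] w 0.111 cmd-meas mm [-0.3  0.5  0.8] j6 -36
```

Request:
jog_arm --pt "1 0 0 0.003 0 0 0" --pt "1 0 0 0.007 0 0 0" --pt "1 0 0 0.011 0 0 0" --pt "1 0 0 0.015 0 0 0" --pt "1 0 0 0.019 0 0 0" --pt "1 0 0 0.022 0 0 0" --pt "1 0 0 0.024 0 0 0" --pt "1 0 0 0.026 0 0 0" --pt "1 0 0 0.027 0 0 0" --pt "1 0 0 0.027 0 0 0"

```text
time_s: 7.12
tcp_pos: [0.4446, 0.2095, 0.104]
ee_rot: [[0.136, -0.991, 0.002], [-0.991, -0.136, -0.0], [0.0, -0.002, -1.0]]
wrist_force: [-2.0, -1.5, 8.0]
gripper_width: 0.112
```

```bash
python3 plan.py done 0 0 .027 0
```

```text
t 7.12 tcp [0.4446 0.2095 0.104 ] yaw -82.15 tilt [ 0.1 -0. ] F [-2.  -1.5  8. ] w 0.112 cmd-meas mm [-1.1  0.3 -1. ] j6 -36
```

Request:
jog_arm --pt "0.6 0 0 -0.001 0 0 0" --pt "0.2 0 0 -0.001 0 0 0" --pt "0 0 0 -0.001 0 0 0" --pt "0 0 0 -0.001 0 0 0" --pt "0 0 0 -0.01 0 0 0" --pt "0 0 0 -0.03 0 0 0" --pt "0 0 0 -0.05 0 0 0" --pt "0 0 0 -0.07 0 0 0" --pt "0 0 0 -0.085 0 0 0" --pt "0 0 0 -0.085 0 0 0"

```text
time_s: 7.95
tcp_pos: [0.4458, 0.2107, 0.1916]
ee_rot: [[0.136, -0.991, 0.007], [-0.991, -0.136, 0.005], [-0.004, -0.007, -1.0]]
wrist_force: [-0.1, -0.5, -0.4]
gripper_width: 0.502
```

```bash
python3 plan.py done 0 0 -.085 0 to .368 .1993 .188 7.8
python3 - <<'E'
from h import *
cap('scene','s5');crop('s5','s5c',190,130,90,100,7)
E
```

```text
t 7.95 tcp [0.4458 0.2107 0.1916] yaw -82.15 tilt [0.38 0.26] F [-0.1 -0.5 -0.4] w 0.502 cmd-meas mm [-2.3 -0.9 -3.6] j6 -36
move [0.0002 0.0762 0.    ] wz -1.5709 dist 0.076
```

View pics/s5c.png

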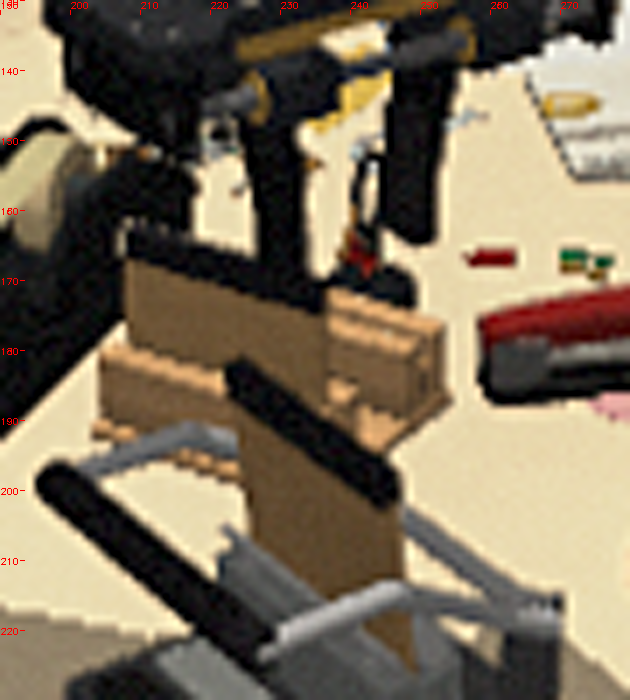

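Request:
jog_arm --pt "0.5 0 0 0 0 0 -0.11" --pt "1 0 0.01 0 0 0 -0.23" --pt "1 0 0.02 0 0 0 -0.35" --pt "1 0 0.03 0 0 0 -0.47" --pt "1 0 0.04 0 0 0 -0.59" --pt "1 0 0.05 0 0 0 -0.71" --pt "1 0 0.06 0 0 0 -0.83" --pt "1 0 0.07 0 0 0 -0.95" --pt "1 0 0.076 0 0 0 -1.07" --pt "1 0 0.0762 0 0 0 -1.19"

```text
time_s: 8.83
tcp_pos: [0.3667, 0.1981, 0.1866]
ee_rot: [[0.972, -0.236, -0.002], [-0.236, -0.972, -0.001], [-0.002, 0.002, -1.0]]
wrist_force: [-0.4, -0.8, -0.1]
gripper_width: 0.003
```

```bash
python3 plan.py done 0 .0762 0 -1.19 to .368 .1993 .125 7.8
```

```text
t 8.83 tcp [0.3667 0.1981 0.1866] yaw -13.67 tilt [-0.12 -0.08] F [-0.4 -0.8 -0.1] w 0.003 cmd-meas mm [1.3 1.4 1.4] j6 25
move [0.     0.0002 0.063 ] wz -0.3809 dist 0.063
```

Request:
jog_arm --pt "1 0 0 0.01 0 0 -0.1" --pt "1 0 0 0.03 0 0 -0.2" --pt "1 0 0 0.045 0 0 -0.3" --pt "1 0 0 0.058 0 0 -0.38" --pt "1 0 0 0.068 0 0 -0.38" --pt "1 0 0 0.073 0 0 -0.38" --pt "1 0 0 0.077 0 0 -0.38" --pt "1 0 0 0.08 0 0 -0.38" --pt "1 0 0 0.08 0 0 -0.38" --pt "1 0 0 0.08 0 0 -0.38"

```text
time_s: 9.67
tcp_pos: [0.3685, 0.1992, 0.1078]
ee_rot: [[0.991, 0.135, 0.0], [0.135, -0.991, 0.0], [0.0, -0.0, -1.0]]
wrist_force: [0.3, 0.3, 0.4]
gripper_width: 0.005
```

```bash
python3 plan.py done 0 0 .08 -.38
python3 - <<'E'
from h import *
cap('scene','s6');crop('s6','s6c',180,130,100,110,6)
E
```

```text
t 9.67 tcp [0.3685 0.1992 0.1078] yaw 7.75 tilt [0.02 0.02] F [0.3 0.3 0.4] w 0.005 cmd-meas mm [-0.5  0.3  0.2] j6 47
```

View pics/s6c.png

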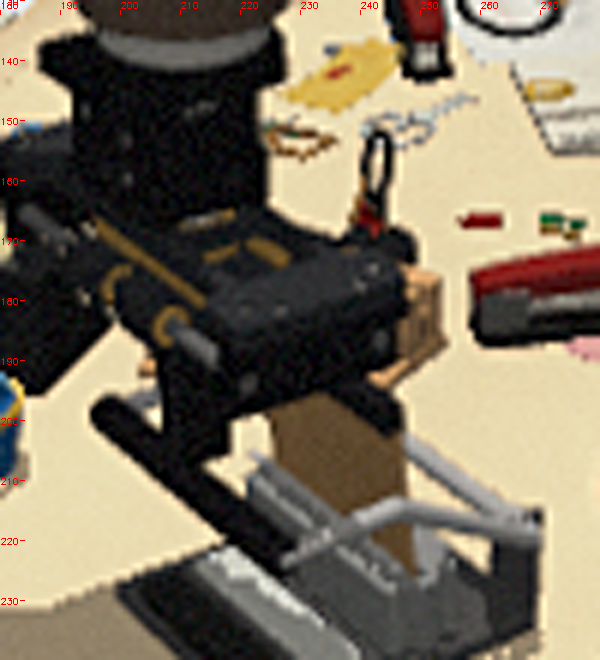

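Request:
jog_arm --pt "1 0 0 0.005 0 0 0" --pt "1 -0.001 0 0.01 0 0 0" --pt "1 -0.003 0 0.016 0 0 0" --pt "1 -0.004 0 0.022 0 0 0" --pt "1 -0.005 0 0.028 0 0 0" --pt "1 -0.006 0 0.034 0 0 0" --pt "1 -0.007 0 0.04 0 0 0" --pt "1 -0.007 0 0.044 0 0 0" --pt "1 -0.007 0 0.046 0 0 0" --pt "1 -0.007 0 0.046 0 0 0"

```text
time_s: 10.55
tcp_pos: [0.361, 0.1985, 0.0614]
ee_rot: [[0.991, 0.135, -0.0], [0.135, -0.991, 0.0], [-0.0, -0.0, -1.0]]
wrist_force: [-5.0, 2.3, 9.4]
gripper_width: 0.003
```

```bash
python3 plan.py done -.007 0 .046 0
```

```text
t 10.55 tcp [0.361  0.1985 0.0614] yaw 7.76 tilt [-0.03  0.01] F [-5.   2.3  9.4] w 0.003 cmd-meas mm [0.1 0.1 0.6] j6 46
```

Request:
jog_arm --pt "1 0 0 0.001 0 0 0" --pt "1 0 0 0.002 0 0 0" --pt "1 0 0 0.003 0 0 0" --pt "1 0 0 0.003 0 0 0" --pt "1 0 0 0.004 0 0 0" --pt "1 0 0 0.004 0 0 0" --pt "1 0 0 0.004 0 0 0" --pt "1 0 0 0.004 0 0 0" --pt "1 0 0 0.004 0 0 0" --pt "1 0 0 0.004 0 0 0"

```text
time_s: 11.38
tcp_pos: [0.3611, 0.1985, 0.0597]
ee_rot: [[0.991, 0.136, 0.0], [0.136, -0.991, 0.0], [0.0, -0.0, -1.0]]
wrist_force: [-12.5, -0.5, 29.1]
gripper_width: 0.006
```

```bash
python3 plan.py done 0 0 .004 0;  python3 - <<'E'
from h import *
cap('scene','s7');crop('s7','s7c',180,130,100,110,6)
E
```

```text
t 11.38 tcp [0.3611 0.1985 0.0597] yaw 7.82 tilt [0.01 0.01] F [-12.5  -0.5  29.1] w 0.006 cmd-meas mm [ 0.   0.  -1.7] j6 46
```

View pics/s7c.png

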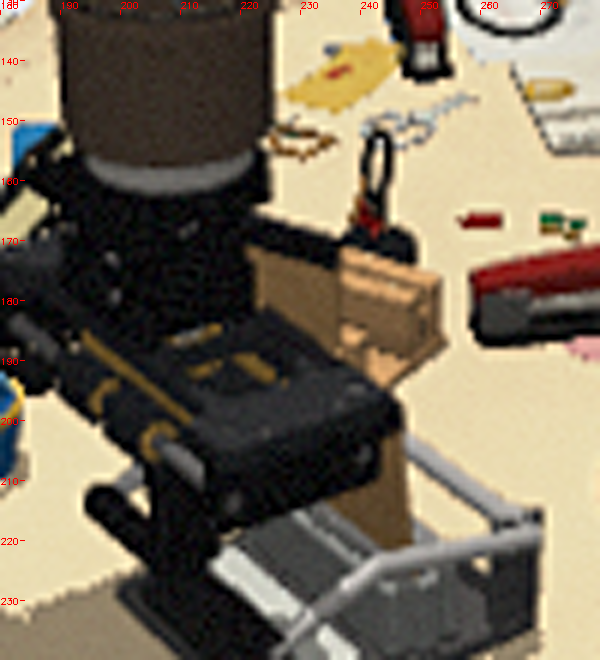

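Request:
jog_arm --pt "1 0.0 0 -0.006 0 0 0" --pt "1 0.002 0 -0.014 0 0 0" --pt "1 0.003 0 -0.022 0 0 0" --pt "1 0.005 0 -0.032 0 0 0" --pt "1 0.006 0 -0.042 0 0 0" --pt "1 0.006 0 -0.055 0 0 0" --pt "1 0.006 0 -0.075 0 0 0" --pt "1 0.006 0 -0.1 0 0 0" --pt "1 0.006 0 -0.125 0 0 0" --pt "1 0.006 0 -0.13 0 0 0"

```text
time_s: 12.27
tcp_pos: [0.369, 0.2003, 0.1907]
ee_rot: [[0.991, 0.136, 0.005], [0.136, -0.991, 0.005], [0.006, -0.004, -1.0]]
wrist_force: [1.2, 0.7, 0.3]
gripper_width: 0.011
```

```bash
python3 plan.py done .006 0 -.13 0;  python3 - <<'E'
from h import *
cap('scene','s8');crop('s8','s8c',180,130,100,110,6)
cap('top','t8');crop('t8','t8c',220,150,110,120,5)
E
python3 plan.py to .4443 .2098 .188 -82.2
```

```text
t 12.27 tcp [0.369  0.2003 0.1907] yaw 7.80 tilt [0.31 0.26] F [1.2 0.7 0.3] w 0.011 cmd-meas mm [-2.  -1.  -2.7] j6 47
move [0.078  0.0001 0.    ] wz 1.5699 dist 0.078
```

View pics/s8c.png

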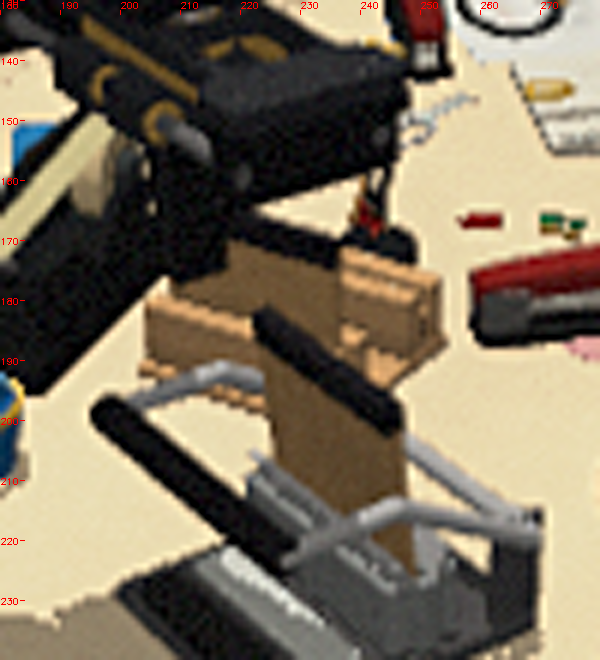

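View pics/t8c.png

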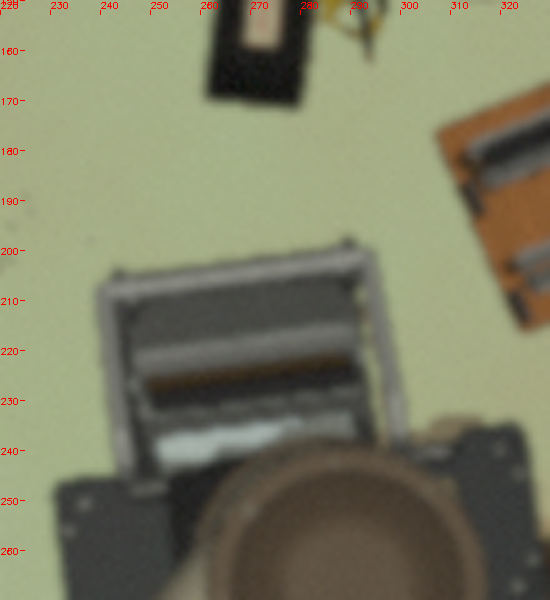

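Run:
```python
from model import *
import icp
fn='t8';c=load(fn);icp.cams[fn]=c;icp.imgs[fn]=cv2.cvtColor(cv2.imread('pics/t8.png'),cv2.COLOR_BGR2LAB).astype(np.float32)
x=-.008
E=[(fn,[x+.005,-.045,.131],[x+.005,.045,.131]),(fn,[x-.005,-.045,.131],[x-.005,.045,.131]),(fn,[x-.005,.05,.131],[x+.005,.05,.131]),(fn,[x-.005,-.05,.131],[x+.005,-.05,.131])]
pp=np.array([.4443,.21,np.radians(7.8)])
q=icp.run(E,pp,half=3); print(W(q,[x,0,.131]), q-pp)
crop(fn,'t8o',230,190,80,60,9,[(proj(c,W(q,box(x-.005,x+.005,-.05,.05,.131))),(0,255,0))])
```

```text
pose [0.4443 0.2108 0.1821] yaw 10.44
   t8 [-0.003, -0.045, 0.131] [-0.003, 0.045, 0.131] 25 med -0.79
   t8 [-0.013000000000000001, -0.045, 0.131] [-0.013000000000000001, 0.045, 0.131] 25 med 0.81
   t8 [-0.013000000000000001, 0.05, 0.131] [-0.003, 0.05, 0.131] 25 med -0.20
   t8 [-0.013000000000000001, -0.05, 0.131] [-0.003, -0.05, 0.131] 25 med 0.20
[[0.43642067 0.20931955 0.131     ]] [-1.16687798e-05  7.68671964e-04  4.60105110e-02]
```

View pics/t8o.png

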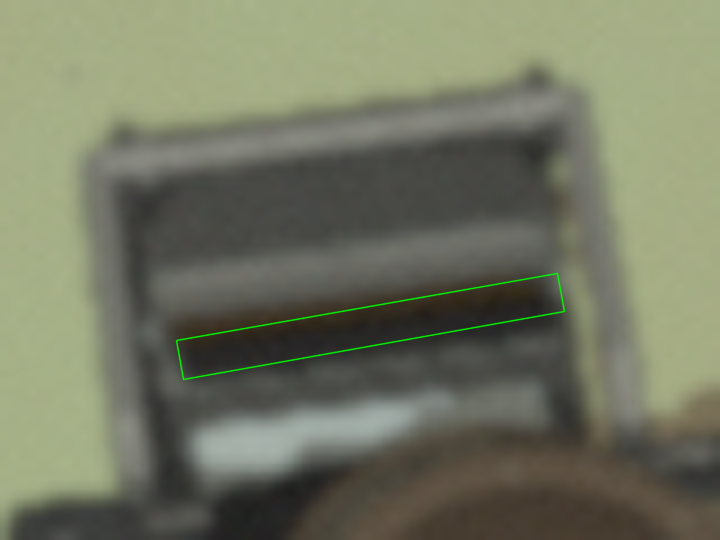

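Request:
jog_arm --pt "0.5 0.005 0 0 0 0 0.11" --pt "0 0.015 0 0 0 0 0.23" --pt "0 0.025 0 0 0 0 0.35" --pt "0 0.035 0 0 0 0 0.47" --pt "0 0.045 0 0 0 0 0.59" --pt "0 0.055 0 0 0 0 0.71" --pt "0 0.065 0 0 0 0 0.83" --pt "0 0.072 0 0 0 0 0.95" --pt "0 0.077 0 0 0 0 1.07" --pt "0 0.077 0 0 0 0 1.19"

```text
time_s: 13.2
tcp_pos: [0.4435, 0.2088, 0.1849]
ee_rot: [[0.487, -0.873, -0.003], [-0.873, -0.487, -0.003], [0.001, 0.004, -1.0]]
wrist_force: [0.5, 0.0, 0.8]
gripper_width: 0.493
```

```bash
python3 plan.py done .077 0 0 1.19 to .4425 .21 .15 -82
```

```text
t 13.20 tcp [0.4435 0.2088 0.1849] yaw -60.83 tilt [-0.19 -0.15] F [0.5 0.  0.8] w 0.493 cmd-meas mm [-0.2  0.9  3.1] j6 -15
move [-0.0006  0.0006  0.038 ] wz 0.3764 dist 0.038
```

Request:
jog_arm --pt "0 0 0.0006 0 0 0 0.12" --pt "0 0 0.0006 0 0 0 0.24" --pt "0 0 0.0006 0 0 0 0.35" --pt "0 0 0.0006 0.01 0 0 0.376" --pt "0 0 0.0006 0.025 0 0 0.376" --pt "0 0 0.0006 0.045 0 0 0.376" --pt "0 0 0.0006 0.065 0 0 0.376" --pt "0 0 0.0006 0.078 0 0 0.376" --pt "0 0 0.0006 0.084 0 0 0.376" --pt "0 0 0.0006 0.084 0 0 0.376"

```text
time_s: 14.03
tcp_pos: [0.4415, 0.2076, 0.1007]
ee_rot: [[0.139, -0.99, -0.005], [-0.99, -0.139, -0.004], [0.003, 0.005, -1.0]]
wrist_force: [-0.1, 0.7, 0.2]
gripper_width: 0.5
```

```bash
python3 plan.py done 0 .0006 .084 .376
```

```text
t 14.03 tcp [0.4415 0.2076 0.1007] yaw -82.00 tilt [-0.28 -0.24] F [-0.1  0.7  0.2] w 0.500 cmd-meas mm [1.3 1.8 3.3] j6 -36
```

Request:
jog_arm --pt "0 0 0 0 0 0 0" --pt "0.2 0 0 0 0 0 0" --pt "0.3 0 0 0 0 0 0" --pt "0.4 0 0 0 0 0 0" --pt "0.5 0 0 0 0 0 0" --pt "0.6 0 0 0 0 0 0" --pt "0.7 0 0 0 0 0 0" --pt "1 0 0 0 0 0 0" --pt "1 0 0 0 0 0 0" --pt "1 0 0 0 0 0 0"

```text
time_s: 14.87
tcp_pos: [0.4433, 0.209, 0.1037]
ee_rot: [[0.14, -0.99, 0.0], [-0.99, -0.14, 0.0], [-0.0, -0.0, -1.0]]
wrist_force: [0.0, -0.8, 0.3]
gripper_width: 0.109
```

```bash
python3 plan.py done 0 0 0 0;  python3 - <<'E'
from h import *
cap('scene','s9');crop('s9','s9c',180,130,100,110,6)
E
```

```text
t 14.87 tcp [0.4433 0.209  0.1037] yaw -81.97 tilt [0.03 0.01] F [ 0.  -0.8  0.3] w 0.109 cmd-meas mm [-0.5  0.4  0.3] j6 -36
```

View pics/s9c.png

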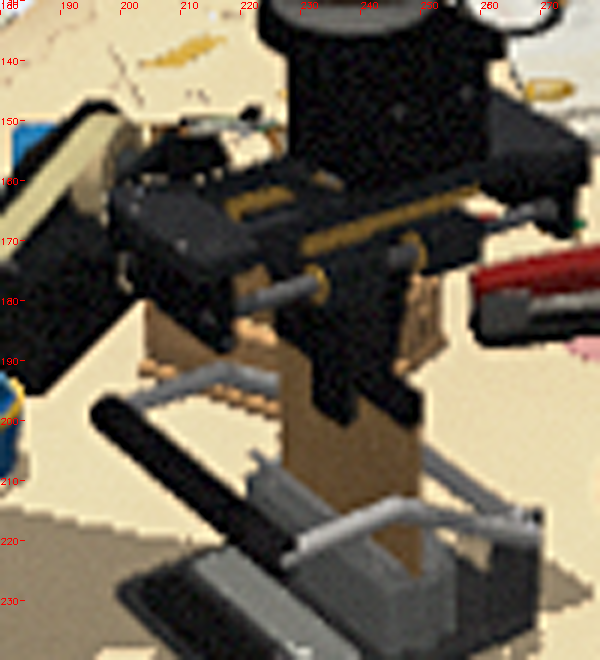

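Request:
jog_arm --pt "1 0 0 -0.005 0 0 0" --pt "1 0 0 -0.015 0 0 0" --pt "1 0 0 -0.03 0 0 0" --pt "1 0 0 -0.045 0 0 0" --pt "1 0 0 -0.06 0 0 0" --pt "1 0 0 -0.08 0 0 0" --pt "1 0 0 -0.1 0 0 0" --pt "1 0 0 -0.12 0 0 0" --pt "1 0 0 -0.13 0 0 0" --pt "1 0 0 -0.13 0 0 0"

```text
time_s: 15.75
tcp_pos: [0.4441, 0.2097, 0.2359]
ee_rot: [[0.14, -0.99, 0.004], [-0.99, -0.14, 0.003], [-0.003, -0.004, -1.0]]
wrist_force: [0.9, 0.2, -1.1]
gripper_width: 0.11
```

```bash
python3 plan.py done 0 0 -.13 0 to .5105 .0263 .234 -66.6;  python3 - <<'E'
from h import *
cap('scene','s10');crop('s10','s10c',180,100,120,130,5)
E
```

```text
t 15.75 tcp [0.4441 0.2097 0.2359] yaw -81.96 tilt [0.22 0.18] F [ 0.9  0.2 -1.1] w 0.110 cmd-meas mm [-1.3 -0.3 -1.9] j6 -36
move [ 0.1908 -0.0415  0.    ] wz -0.2684 dist 0.195
```

View pics/s10c.png

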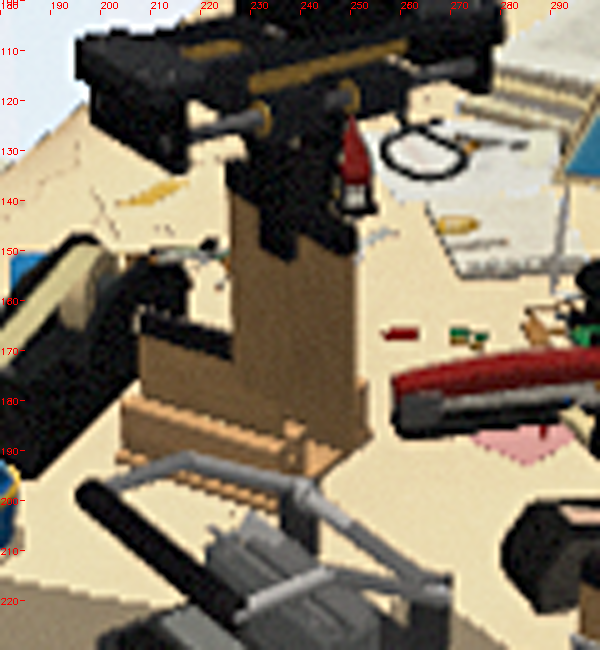

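Panel is gripped and clear of the throat (rail ~(243,143), lower edge ~(250,190) lost against the stand). Carrying it to the rack.

Request:
jog_arm --pt "1 0.01 -0.002 0 0 0 -0.014" --pt "1 0.035 -0.008 0 0 0 -0.05" --pt "1 0.065 -0.014 0 0 0 -0.09" --pt "1 0.095 -0.021 0 0 0 -0.13" --pt "1 0.125 -0.027 0 0 0 -0.175" --pt "1 0.155 -0.034 0 0 0 -0.22" --pt "1 0.178 -0.039 0 0 0 -0.25" --pt "1 0.1908 -0.0415 0 0 0 -0.268" --pt "1 0.1908 -0.0415 0 0 0 -0.268" --pt "1 0.1908 -0.0415 0 0 0 -0.268"

```text
time_s: 16.63
tcp_pos: [0.51, 0.0252, 0.2317]
ee_rot: [[0.395, -0.919, -0.004], [-0.919, -0.395, -0.001], [-0.001, 0.003, -1.0]]
wrist_force: [-0.3, 0.6, -1.5]
gripper_width: 0.109
```

```bash
python3 plan.py done .1908 -.0415 0 -.268 to .5105 .0263 .164 -66.6
```

```text
t 16.63 tcp [0.51   0.0252 0.2317] yaw -66.76 tilt [-0.2  -0.03] F [-0.3  0.6 -1.5] w 0.109 cmd-meas mm [0.5 1.1 2.3] j6 2
move [-0.   -0.    0.07] wz -0.0004 dist 0.070
```

Request:
jog_arm --pt "1 0 0 0.01 0 0 0" --pt "1 0 0 0.025 0 0 0" --pt "1 0 0 0.045 0 0 0" --pt "1 0 0 0.058 0 0 0" --pt "1 0 0 0.066 0 0 0" --pt "1 0 0 0.069 0 0 0" --pt "1 0 0 0.069 0 0 0" --pt "1 0 0 0.069 0 0 0" --pt "1 0 0 0.069 0 0 0" --pt "1 0 0 0.069 0 0 0"

```text
time_s: 17.47
tcp_pos: [0.5114, 0.0261, 0.1654]
ee_rot: [[0.397, -0.918, 0.002], [-0.918, -0.397, 0.001], [0.0, -0.002, -1.0]]
wrist_force: [0.7, -0.9, -1.4]
gripper_width: 0.107
```

```bash
python3 plan.py done 0 0 .069 0
python3 - <<'E'
from model import *
cap('scene','s11');cap('top','t11');s=sense()
crop('s11','s11c',265,165,85,115,6)
p=np.array(s['tcp_pos']);R=np.array(s['ee_rot']);c=load('s11')
L=[]
for h,hw in((.092,.0025),(-.012,.005),(-.028,.005)):
    L.append((proj(c,[p+R@np.array([a,b,h]) for a,b in((-.05,hw),(.05,hw),(.05,-hw),(-.05,-hw),(-.05,hw))]),(0,255,0)))
pr=np.array([.5380,.0380,np.radians(23.4)])
for q in ([[-.026,-.05,.058],[-.026,.05,.058]],box(-.058,.058,-.057,.057,0),[[-.03,-.05,.01],[-.03,.05,.01]]): L.append((proj(c,W(pr,q)),(0,0,255)))
crop('s11','s11o',265,165,85,115,6,L)
E
```

```text
t 17.47 tcp [0.5114 0.0261 0.1654] yaw -66.61 tilt [0.1  0.03] F [ 0.7 -0.9 -1.4] w 0.107 cmd-meas mm [-0.9  0.2 -0.4] j6 2
```

View pics/s11c.png

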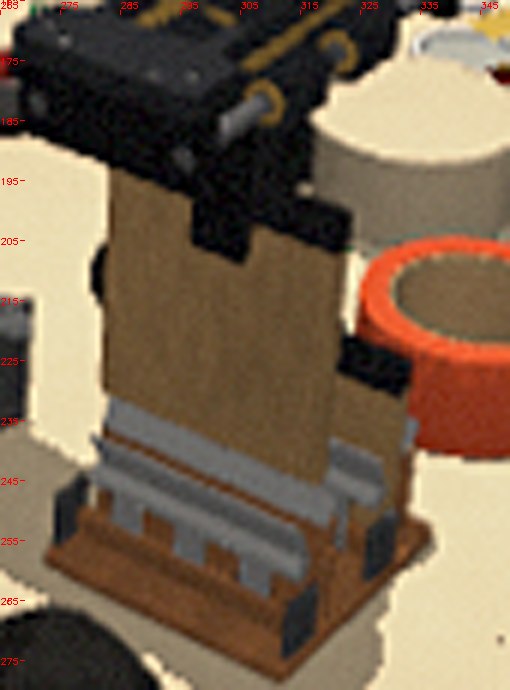

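View pics/s11o.png

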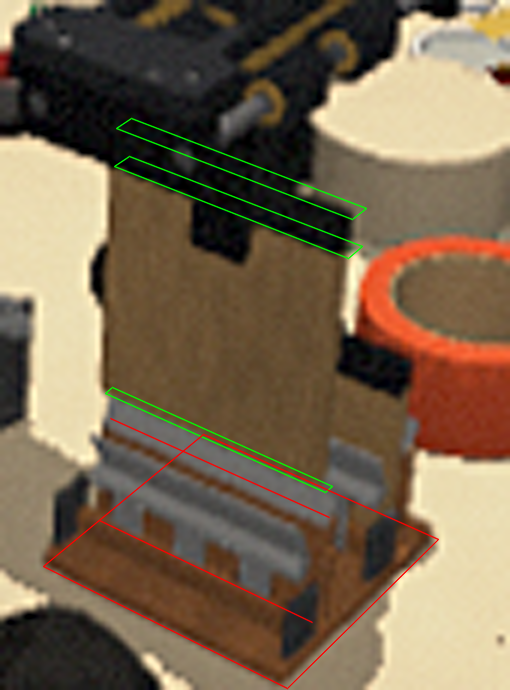

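Run:
```python
from pan import *
import icp
s=sense(); fn='s11';c=load(fn);icp.cams[fn]=c;icp.imgs[fn]=cv2.cvtColor(cv2.imread('pics/s11.png'),cv2.COLOR_BGR2LAB).astype(np.float32)
p=np.array(s['tcp_pos']);R=np.array(s['ee_rot'])
# measure normal offsets (px) of predicted edges, fixed model
def off(a,b,half=3,fn='s11'):
    a,b=np.array(a),np.array(b);o=[]
    for t in np.linspace(.1,.9,30):
        P=a+t*(b-a);u=proj(icp.cams[fn],[P,P+.01*(b-a)]);d=u[1]-u[0];d/=np.linalg.norm(d);n=np.array([-d[1],d[0]])
        q=icp.snap(fn,u[0],n,half)
        if q is not None:o.append(q)
    return np.median(o).round(2),np.std(o).round(2),n.round(2)
w=lambda a,b,h:p+R@np.array([a,b,h])
print('panel left',off(w(-.05,.0025,.01),w(-.05,.0025,.088)))
print('panel right upper',off(w(.05,.0025,.0),w(.05,.0025,.05)))
print('panel right lower',off(w(.05,.0025,.06),w(.05,.0025,.09)))
print('panel bottom',off(w(-.045,.0015,.092),w(.045,.0015,.092)))
from model import W
pr=np.array([.5380,.0380,np.radians(23.4)]); B=W(pr,[[-.058,-.057,0],[-.058,.057,0],[.058,-.057,0]])
print('rack -x',off(B[0],B[1]),'rack -y',off(B[0],B[2]))
```

```text
panel left (np.float64(1.2), np.float64(0.52), array([-1.  , -0.06]))
panel right upper (np.float64(0.2), np.float64(1.08), array([-0.99, -0.11]))
panel right lower (np.float64(0.2), np.float64(0.16), array([-0.99, -0.11]))
panel bottom (np.float64(0.2), np.float64(0.16), array([-0.41,  0.91]))
rack -x (np.float64(0.0), np.float64(0.11), array([ 0.45, -0.89])) rack -y (np.float64(-0.6), np.float64(1.11), array([0.7 , 0.71]))
```

Request:
jog_arm --pt "1 0 0.0005 0.003 0 0 0" --pt "1 0 0.0005 0.007 0 0 0" --pt "1 0 0.0005 0.011 0 0 0" --pt "1 0 0.0005 0.015 0 0 0" --pt "1 0 0.0005 0.019 0 0 0" --pt "1 0 0.0005 0.023 0 0 0" --pt "1 0 0.0005 0.027 0 0 0" --pt "1 0 0.0005 0.03 0 0 0" --pt "1 0 0.0005 0.03 0 0 0" --pt "1 0 0.0005 0.03 0 0 0"

```text
time_s: 18.4
tcp_pos: [0.5103, 0.0255, 0.1343]
ee_rot: [[0.397, -0.918, -0.0], [-0.918, -0.397, -0.0], [-0.0, 0.0, -1.0]]
wrist_force: [-0.1, 0.2, -1.8]
gripper_width: 0.11
```

```bash
python3 plan.py done 0 .0005 .03 0
python3 - <<'E'
from h import *
cap('scene','s12');crop('s12','s12c',265,165,85,115,6)
E
```

```text
t 18.40 tcp [0.5103 0.0255 0.1343] yaw -66.64 tilt [-0.02 -0.  ] F [-0.1  0.2 -1.8] w 0.110 cmd-meas mm [-0.2  0.5  0.7] j6 2
```

View pics/s12c.png

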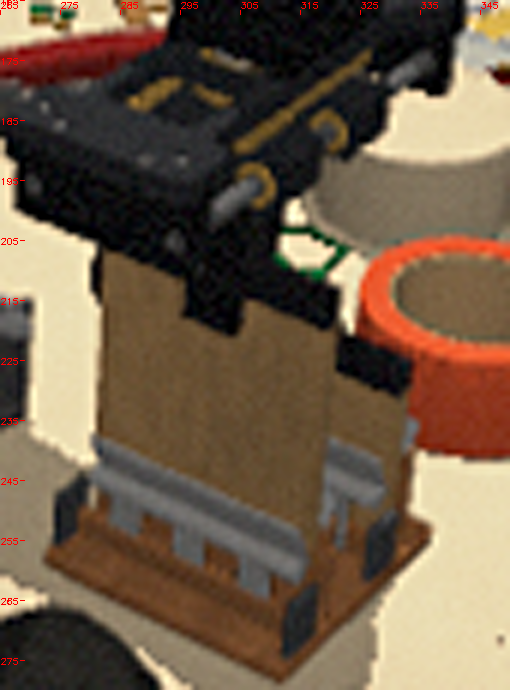

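Request:
jog_arm --pt "1 0 0 0.004 0 0 0" --pt "1 0 0 0.008 0 0 0" --pt "1 0 0 0.012 0 0 0" --pt "1 0 0 0.016 0 0 0" --pt "1 0 0 0.02 0 0 0" --pt "1 0 0 0.024 0 0 0" --pt "1 0 0 0.028 0 0 0" --pt "1 0 0 0.031 0 0 0" --pt "1 0 0 0.033 0 0 0" --pt "1 0 0 0.033 0 0 0"

```text
time_s: 19.28
tcp_pos: [0.5107, 0.0258, 0.1016]
ee_rot: [[0.397, -0.918, 0.0], [-0.918, -0.397, -0.0], [0.0, -0.0, -1.0]]
wrist_force: [-0.9, 0.4, 3.3]
gripper_width: 0.108
```

```bash
python3 plan.py done 0 0 .033 0
```

```text
t 19.28 tcp [0.5107 0.0258 0.1016] yaw -66.61 tilt [ 0.03 -0.  ] F [-0.9  0.4  3.3] w 0.108 cmd-meas mm [-0.7  0.3  0.4] j6 2
```

Request:
jog_arm --pt "1 0 0 0.001 0 0 0" --pt "1 0 0 0.002 0 0 0" --pt "1 0 0 0.002 0 0 0" --pt "1 0 0 0.0025 0 0 0" --pt "1 0 0 0.0025 0 0 0" --pt "1 0 0 0.0025 0 0 0" --pt "1 0 0 0.0025 0 0 0" --pt "1 0 0 0.0025 0 0 0" --pt "1 0 0 0.0025 0 0 0" --pt "1 0 0 0.0025 0 0 0"

```text
time_s: 20.12
tcp_pos: [0.5111, 0.0258, 0.1015]
ee_rot: [[0.398, -0.917, 0.002], [-0.917, -0.398, -0.0], [0.001, -0.002, -1.0]]
wrist_force: [-5.9, 0.7, 17.3]
gripper_width: 0.114
```

```bash
python3 plan.py done 0 0 .0025 0
```

```text
t 20.12 tcp [0.5111 0.0258 0.1015] yaw -66.56 tilt [ 0.12 -0.01] F [-5.9  0.7 17.3] w 0.114 cmd-meas mm [-1.   0.2 -2. ] j6 2
```

Request:
jog_arm --pt "1 0 0 -0.002 0 0 0" --pt "0.7 0 0 -0.002 0 0 0" --pt "0.4 0 0 -0.002 0 0 0" --pt "0.2 0 0 -0.002 0 0 0" --pt "0.2 0 0 -0.002 0 0 0" --pt "0.2 0 0 -0.01 0 0 0" --pt "0.2 0 0 -0.03 0 0 0" --pt "0.2 0 0 -0.055 0 0 0" --pt "0.2 0 0 -0.085 0 0 0" --pt "0.2 0 0 -0.11 0 0 0"

```text
time_s: 20.95
tcp_pos: [0.5106, 0.0256, 0.2112]
ee_rot: [[0.397, -0.918, 0.001], [-0.918, -0.397, -0.0], [0.001, -0.001, -1.0]]
wrist_force: [1.4, 0.5, 0.5]
gripper_width: 0.396
```

```bash
python3 plan.py done 0 0 -.11 0; python3 plan.py to .4 .2 .3 -66.6
```

```text
t 20.95 tcp [0.5106 0.0256 0.2112] yaw -66.61 tilt [ 0.06 -0.01] F [1.4 0.5 0.5] w 0.396 cmd-meas mm [-0.6  0.5 -1.7] j6 2
move [-0.2033  0.032  -0.0905] wz -0.0004 dist 0.225
```

Move the arm aside so both cameras see the rack.

Request:
jog_arm --pt "0.2 -0.005 0.001 -0.01 0 0 0" --pt "0.2 -0.02 0.003 -0.04 0 0 0" --pt "0.2 -0.045 0.007 -0.06 0 0 0" --pt "0.2 -0.075 0.012 -0.08 0 0 0" --pt "0.2 -0.105 0.017 -0.09 0 0 0" --pt "0.2 -0.135 0.022 -0.09 0 0 0" --pt "0.2 -0.165 0.027 -0.09 0 0 0" --pt "0.2 -0.19 0.031 -0.09 0 0 0" --pt "0.2 -0.203 0.032 -0.09 0 0 0" --pt "0.2 -0.203 0.032 -0.09 0 0 0"

```text
time_s: 21.78
tcp_pos: [0.399, 0.201, 0.2988]
ee_rot: [[0.4, -0.916, -0.001], [-0.916, -0.4, 0.0], [-0.001, 0.0, -1.0]]
wrist_force: [0.2, 0.2, -0.1]
gripper_width: 0.399
```

```bash
python3 plan.py done -.203 .032 -.09 0
python3 - <<'E'
from model import *
import icp
from icp import run
for n,fn in(('scene','s13'),('top','t13')):
    c=cap(n,fn); c=load(fn);icp.cams[fn]=c;icp.imgs[fn]=cv2.cvtColor(cv2.imread(f'pics/{fn}.png'),cv2.COLOR_BGR2LAB).astype(np.float32)
crop('s13','s13c',265,175,85,110,6);crop('t13','t13c',290,140,95,85,7)
for f,x,z in(('t13',-.03,.13),('t13',.03,.1)):
    E=[(f,[x+.005,-.05,z],[x+.005,.05,z]),(f,[x-.005,-.05,z-.016],[x-.005,.05,z-.016]),(f,[x-.005,.05,z],[x+.005,.05,z]),(f,[x-.005,-.05,z],[x+.005,-.05,z])]
    pr=np.array([.538,.038,np.radians(23.4)]); q=run(E,pr,half=3)
    d=W(q,[x,0,z])[0]-W(pr,[x,0,z])[0]; cs,sn=np.cos(pr[2]),np.sin(pr[2]); print('offset in rack frame mm',(1e3*np.array([cs*d[0]+sn*d[1],-sn*d[0]+cs*d[1]])).round(1))
crop('t13','t13full',0,0,512,384,1,[])
E
```

```text
t 21.78 tcp [0.399  0.201  0.2988] yaw -66.41 tilt [-0.04  0.02] F [ 0.2  0.2 -0.1] w 0.399 cmd-meas mm [ 1.1 -1.2  0.7] j6 -24
pose [0.5357 0.0414 0.4093] yaw 23.45
   t13 [-0.024999999999999998, -0.05, 0.13] [-0.024999999999999998, 0.05, 0.13] 25 med -0.18
   t13 [-0.034999999999999996, -0.05, 0.114] [-0.034999999999999996, 0.05, 0.114] 25 med 0.20
   t13 [-0.034999999999999996, 0.05, 0.13] [-0.024999999999999998, 0.05, 0.13] 22 med 0.11
   t13 [-0.034999999999999996, -0.05, 0.13] [-0.024999999999999998, -0.05, 0.13] 25 med -0.19
offset in rack frame mm [-0.8  4. ]
pose [0.5372 0.0403 0.4132] yaw 23.67
   t13 [0.034999999999999996, -0.05, 0.1] [0.034999999999999996, 0.05, 0.1] 25 med 0.01
   t13 [0.024999999999999998, -0.05, 0.084] [0.024999999999999998, 0.05, 0.084] 25 med 0.01
   t13 [0.024999999999999998, 0.05, 0.1] [0.034999999999999996, 0.05, 0.1] 22 med -0.03
   t13 [0.024999999999999998, -0.05, 0.1] [0.034999999999999996, -0.05, 0.1] 25 med -0.03
offset in rack frame mm [0.2 2.6]
```

View pics/s13c.png

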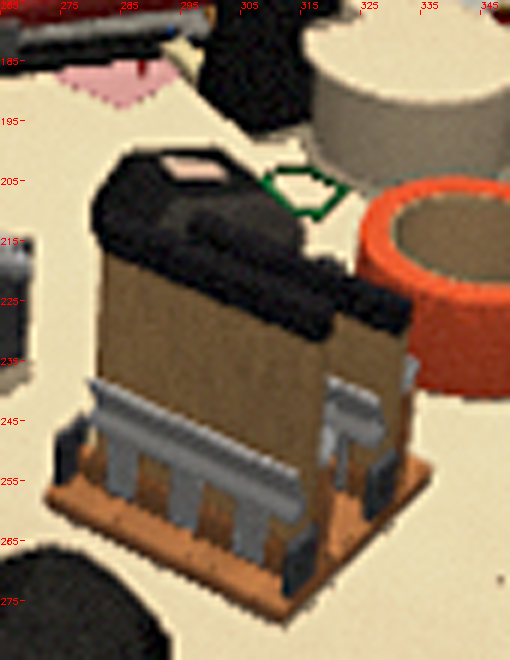

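View pics/t13c.png

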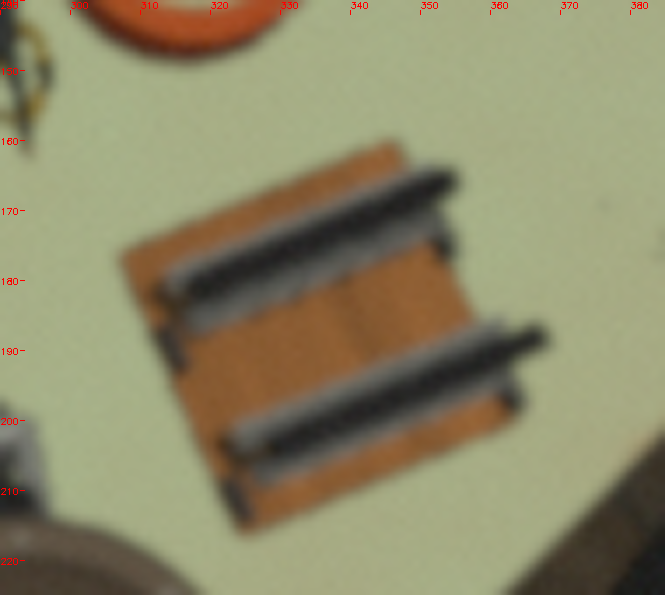

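View pics/s13.png

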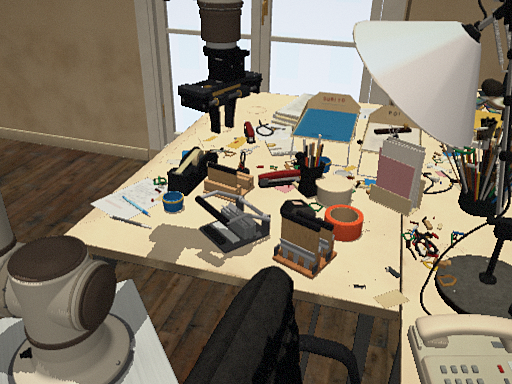

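Run:
```python
from model import *
import icp
fn='s13';c=load(fn);icp.cams[fn]=c;icp.imgs[fn]=cv2.cvtColor(cv2.imread('pics/s13.png'),cv2.COLOR_BGR2LAB).astype(np.float32)
def off(a,b,half=3):
    a,b=np.array(a),np.array(b);o=[]
    for t in np.linspace(.1,.9,30):
        P=a+t*(b-a);u=proj(c,[P,P+.01*(b-a)]);d=u[1]-u[0];d/=np.linalg.norm(d);n=np.array([-d[1],d[0]]);q=icp.snap(fn,u[0],n,half)
        if q is not None:o.append(q)
    return np.median(o).round(2),np.std(o).round(2),n.round(2),len(o)
pr=np.array([.538,.038,np.radians(23.4)])
for nm,A,B in(('ours left',[-.0325,.05,.065],[-.0325,.05,.11]),('ours railR front',[-.035,-.05,.114],[-.035,-.05,.13]),('ours rail bottom',[-.035,-.045,.114],[-.035,.045,.114]),('fixed railR back',[.035,-.05,.084],[.035,-.05,.1]),('ours railR back',[-.025,-.05,.114],[-.025,-.05,.13]),('fixed bodyR',[.0325,-.05,.07],[.0325,-.05,.083])):
    q=W(pr,[A,B]); print(nm,off(q[0],q[1]),proj(c,q).round(1).tolist())
u=proj(c,W(pr,[[-.03,-.05,.12],[-.03,-.049,.12],[-.029,-.05,.12]]));print('px per mm y,x',u[1]-u[0],u[2]-u[0])
L=[(proj(c,W(pr,box(x-.005,x+.005,-.05,.05,z))),(0,255,0)) for x,z in((-.03,.13),(-.03,.114),(.03,.1),(.03,.084))]+[(proj(c,W(pr,box(-.058,.058,-.057,.057,0))),(0,0,255))]
crop(fn,'s13o',265,185,85,95,7,L)
```

```text
ours left (np.float64(-1.0), np.float64(0.13), array([1.  , 0.06]), 30) [[281.5, 233.0], [282.5, 217.1]]
ours railR front (np.float64(0.2), np.float64(0.33), array([0.99, 0.11]), 30) [[319.5, 232.2], [320.2, 226.1]]
ours rail bottom (np.float64(-0.4), np.float64(0.15), array([ 0.39, -0.92]), 30) [[317.5, 231.4], [283.7, 216.8]]
fixed railR back (np.float64(-1.0), np.float64(0.12), array([0.99, 0.13]), 30) [[334.0, 229.3], [334.7, 223.5]]
ours railR back (np.float64(-1.8), np.float64(1.16), array([0.99, 0.11]), 30) [[321.9, 230.2], [322.6, 224.1]]
fixed bodyR (np.float64(-0.6), np.float64(0.84), array([0.99, 0.13]), 30) [[332.8, 234.7], [333.4, 230.1]]
px per mm y,x [-0.39730395 -0.16837268] [ 0.23594817 -0.20359599]
```

View pics/s13o.png

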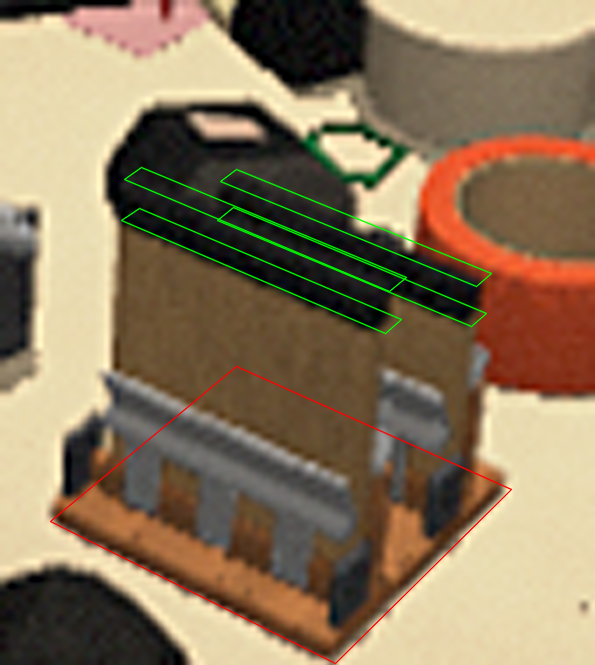

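```bash
python3 -c "
from station import *
print(finish_job())"
```

```text
the job is handed in; nothing more can be done
None
```

I ran the whole sequence and handed it in at about 22 s on the robot's clock; the hand-in gave no verdict.

- **Punch:** The tall panel bottomed in the throat at TCP 104 mm with 8 N and was released there. After release it leaned about 8 mm at the top, and re-gripping straightened it.
- **Lever:** I pressed the bar to TCP 59.7 mm, where the force rose from about 9 N to 29 N, so it was against its stop. Afterwards the pictures showed the lever back up.
- **Rack:** The panel seated in the empty clip at TCP 101.5 mm with 17 N, then was released and the arm moved clear.

**Last checks:** The panel's yaw matched the rack to about 0.1°. The lean was about 1 mm at the top, and there was no contact force on the arm.

**Not fully settled:** The raw top-camera fit put the panel +4.0 mm along the clip. The rack's fixed panel read +2.6 mm in the same picture, so I took most of that as camera bias. That leaves roughly 0.5–1.5 mm off centre, and the scene camera agreed to within about 1 mm. I didn't correct for it.

The shorter panel was still in its groove, and no other desk item looked moved by eye in the last scene picture; I didn't measure them.

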